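Tamp a portafilter on a click-stop tamping stand and hold it at the notch

TASK

Slide the filled portafilter along the steel bed of the tamping stand, without lifting it off, until its basket sits centred under the raised tamping piston. Then press the brown wooden knob on top of the stand down until you feel the ball click into the groove of the rod, without pushing on through the click, and finish while still holding the knob down at that notch (a spring lifts it if you let go). Leave the glasses, the hand tamper and the knock box where they are.

Things in the scene. Friction and masses are not known exactly. Their poses are not given: they have to be found in the camera images.
- tamp_stand: Tamping stand, fixed: steel bed 330 x 190 mm, top 12 mm above the worktop; black column at its far end with an arm over the bed that guides the upright plunger. Origin: on the plunger's axis at worktop height; x points to the column (near face x = 70 mm, foot from 55); bed x -210 to 120, y -95 to 95. A 78 mm circle is engraved round the axis. Arm underside 107, column top 142 mm above the worktop.
- portafilter: Portafilter, loose, 0.35 to 0.7 kg, flat on the bed: steel ring of 72 mm outer diameter, 30 mm high, bore 56 mm (nothing in it stops the piston); straight black handle 28 mm wide, 30 mm high, its butt 178 mm from the ring's centre. Origin: on its underside; ring centre at x = 70, y = 19, butt at x = -97, y = -44 mm in its frame. Starts nearer the robot than the circle, handle towards the robot.
- basket (a point): Centre of the basket's mouth, at the height of the portafilter's rim: 29 mm above the bed, so 41 mm above the worktop.
- handle (a point): Point inside the black handle on its middle line, 15 mm above the bed, 96 mm from the basket's centre (the handle's line runs through both). Two fingers can grip the handle here from above, across that line; fingertips about 5 mm above the bed give a firm grip.
- piston_face (a point): Centre of the round underside of the steel tamping piston at the plunger's lower end: 50 mm diameter with rounded edge, 58 mm above the worktop while raised, 17 mm above the portafilter's rim. It enters the basket freely if centred within 3 mm. It lies on the vertical axis of the plunger.
- knob (a point): Middle of the brown wooden knob on top of the plunger, 236 mm above the worktop while raised. Knob 40 mm in diameter, 47 mm tall (24 below to 23 above this point); grip or press it from above at any yaw. It moves straight down only, at most 36 mm; a return spring pushes up with about 7 N at the top, 11 N at the notch.
- groove (a point): The turned groove (dark band) round the plunger's 14 mm steel rod, 54 mm below the knob point; moves with the plunger. The notch is reached when it is at the same height as detent_ball.
- detent_ball (a point): Sprung ball, hidden at mid-height in the knurled aluminium depth collar (43 mm diameter, 20 mm tall, brass screw in its side) on the arm. Fixed during a run, but set 154 to 162 mm above the worktop, so the plunger must go down 20 to 28 mm. Pressing slowly, the push eases from 11 to 8 N as the ball drops in (4 to 1.5 mm above the notch) and climbs to 17 N by 2 mm past it, where the ball jumps out.
- plunger: The moving plunger as a whole: piston, rod and knob; origin on its axis, level with the worktop while raised.
- shot_glass_a: Small clear glass, 49 mm wide, 62 mm tall, to the left near the scale; stays where it is.
- shot_glass_b: Second such glass; stays where it is.
- tamper: Hand tamper with brown handle and steel foot, 58 mm wide, 86 mm tall, between stand and grinder; stays where it is.
- knock_box: Grey round knock box with a black bar across, 124 mm wide, 108 mm tall, to the right; stays where it is.

How it is judged:
By the outcome, as a careful person would: the job done as asked, in the order asked, and still so for the second after the job is handed in, while the arm keeps its last pose, push and grip.
It also fails if it takes over 72 s, if anything falls off the work surface, if the arm or the gripper's body presses on something with over 40 N, if the wrist force passes 120 N, or if a joint passes its speed limit or range.

ROBOT

A 7-joint arm with a two-finger parallel gripper is mounted at the origin on a cart in front of the work surface, level with it; the furniture and walls round the work are solid. World frame = base frame: x ahead of the robot, y to its left, z up, the work surface at z = 0. Lengths are in m, angles in rad, forces in N, time in s.
With the tool pointing down it reaches from about 0.4 to 0.85 m from the base axis. Payload 4.5 kg.
Tool frame: the origin (TCP) lies midway between the tips of the shut fingers; the grasp point (between the pads) lies 19 mm behind it; z points along the fingers, y is the line along which they close (so a half turn about z gives the same grasp; the last joint's range is limited). The gripper opens to 88 mm and grips with 3 to 60 N. Pads are 18 mm wide; open, the fingers measure 123 mm over their backs; the gripper's body (75 mm by 187 mm) begins 45 mm behind the grasp point.
Start: joints at [-1.228, 0.689, -0.195, 1.565, 0.157, 0.902, -0.215], TCP at [0.19, 0.595, 0.203] pointing down, gripper open.
Joint ranges: [-3.01, 3.01], [-0.46, 2.08], [-1.47, 1.51], [0.13, 2.56], [-1, 4.14], [0.04, 2.09], [-2.66, 2.66]. Speed limits (rad/s): [2.57, 2.57, 3.14, 3.14, 3.14, 3.14, 3.14].

INTERFACE

Orientations are given as a unit quaternion [x, y, z, w].
In Python, from plant import * gives the robot as it stands.
- The arm moves only by the tool send_rows, never from a script. Its argument "targets" is a list of rows, each a list of 2 entries, a list of its own where there are three numbers: the shift along the tool's x, y, z in units of 0.3 m (1.0 is 0.3 m), then the turn, a rotation vector about the tool's x, y, z in units of pi rad (1.0 is pi rad). A call has 1 to 12 rows; each row is the pose to reach, as a shift and turn from the pose commanded when the call began, along the tool's axes at that moment, turning the shorter way round; what a row does not reach only later rows make up. A row lasts 1/8 s, in which the tool goes at most 62.5 mm and 10.7 degrees, less where a joint would pass 70% of its speed; a pose out of reach is approached as far as the arm can. A call with a number of a shift or a turn outside -1 to 1 is refused whole. A call with a gripper value outside its range is refused whole. "fingers" is the opening, from 0 (shut) to 1 (fully open), set as the call begins (left out, the last holds). The fingers move at their own pace and stop on an object; "newtons" is the grip in N (left out, the last holds). Time passes only in rows, so rows that repeat a pose let the fingers close. It gives the time, the measured TCP pose, the force, the opening and the grip force at its end, in the units of the state.
- get_state(): the state, without advancing time (a new reading comes with each control period).
- snapshot(name): name is "side" or "top"; returns a dict with "img" (420x560x3 uint8, blue, green, red), "fx", "fy", "cx", "cy" (pixels), "k1" (the pictures are not rectified: a ray, as slopes to the right and down, at radius r is drawn at 1 + k1 r^2 times it, then the intrinsics apply), "cam_to_world" (4x4, takes a point from camera to world coordinates). Camera axes: x right, y down, z forward; pixel columns grow to the right and rows downward; lengths in m; the calibration is good to about 2 mm. A picture is of the moment at which its call begins. There is no depth.
- finish_job(): hands the job in; it is judged then, once.
The state is a dict: "clock": time; "q": joint angles; "qd": joint speeds; "joint_torque": joint torques, N m; "tool_pos": TCP position; "eef_rot": TCP orientation; "contact_force": force on the tool from outside, world axes, zero at the start; "moment": the same for the moment, N m; "opening": opening from 0.0 (shut) to 1.0 (fully open); "finger_force": force on a finger pad.
Only numpy, scipy, OpenCV 4.12 (cv2) and the standard library are available. Lean on these libraries where they do the work, as an engineer would, in place of code of your own. Each camera call takes 0.05 s, during which the arm holds its last target. There are 200 camera calls.

## Working session

There is one attempt and no reset: what is moved stays moved. The work goes in short steps, Python scripts to look and compute and a tool call to move; the robot and the scene stay as the last step left them, time stands still between calls to the robot, and variables do not carry over. Pictures are saved under pics/ and viewed, at most 10 in all, crops included, and the job is handed in when it is done.

Besides the shell and the picture viewer there is one more tool, called after "Request:" by a JSON object that holds its "op" and its "data". send_rows: Moves the arm, as the interface text tells. Its arguments: {"type":"object","properties":{"targets":{"type":"array"},"fingers":{"type":"number"},"newtons":{"type":"number"}},"required":["targets"]}

```bash
ls; mkdir -p pics; python3 - <<'E'
from plant import *
import cv2
for n in("side","top"):
    s=snapshot(n); cv2.imwrite(f"pics/{n}0.png",s["img"]); print(n,s["fx"],s["cx"],s["cy"],s["k1"],s["cam_to_world"])
st=get_state(); print(st["tool_pos"],st["eef_rot"],st["clock"],st["contact_force"])
E
```

```text
pics
side 410.73544021145415 281.9206140454183 205.38099930303918 -0.014302351788193099 [[-0.99369698 -0.02951349  0.1081447   0.4639949 ]
 [-0.11068479  0.41110592 -0.90484297  0.69616298]
 [-0.01775385 -0.9111097  -0.4117814   0.53931577]
 [ 0.          0.          0.          1.        ]]
top 532.7270048864856 282.4714099565513 210.39771191177485 -0.20867377039318194 [[-0.00922186 -0.98770179  0.1560773   0.33195691]
 [-0.99994978  0.00849621 -0.00531581 -0.15213132]
 [ 0.00392436 -0.15611848 -0.98773054  1.59247492]
 [ 0.          0.          0.          1.        ]]
[0.18977969 0.59483838 0.20179624] [ 1.53737103e-01  9.88111447e-01 -8.15888359e-04 -7.15724981e-05] 0.1 [-0.00455248 -0.37040743  0.3476891 ]
```

View pics/side0.png

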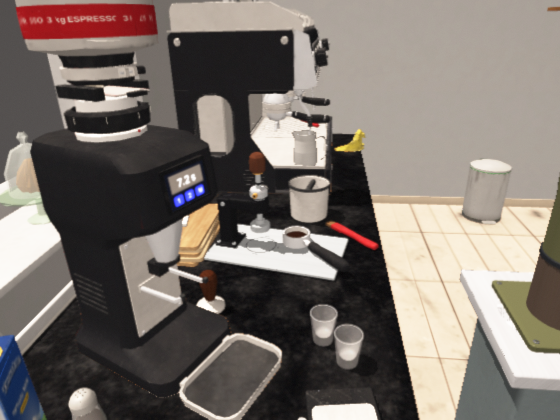

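View pics/top0.png

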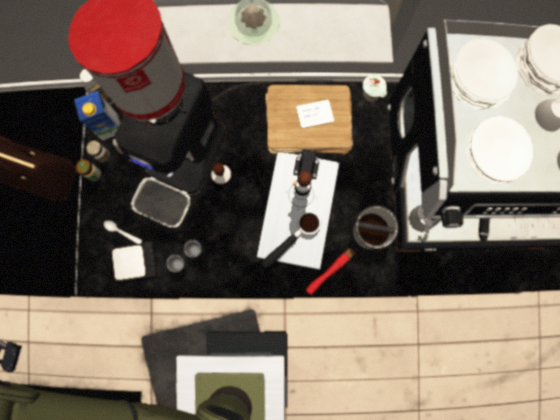

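The side view shows the stand near (270,230) with its knob at (257,162) and the portafilter ring at (296,237). The top view shows the knob at (304,180), the ring at (309,224) and the handle butt at about (268,260). I'll enlarge both.

```bash
python3 - <<'E'
import cv2
a=cv2.imread("pics/top0.png")[145:275,250:345]; cv2.imwrite("pics/topc.png",cv2.resize(a,None,fx=4.5,fy=4.5,interpolation=cv2.INTER_CUBIC))
a=cv2.imread("pics/side0.png")[145:280,200:355]; cv2.imwrite("pics/sidec.png",cv2.resize(a,None,fx=4.4,fy=4.4,interpolation=cv2.INTER_CUBIC))
E
```

```text
(no output)
```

View pics/topc.png

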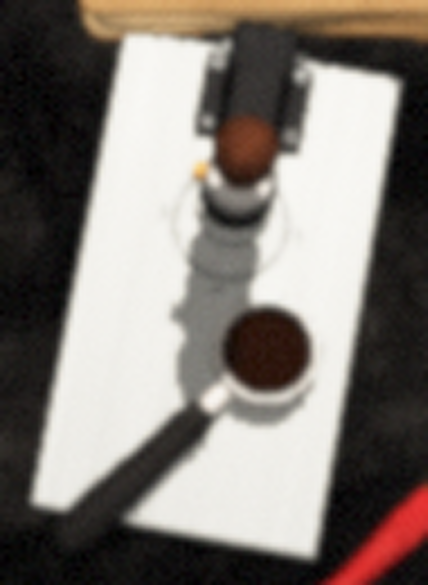

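View pics/sidec.png

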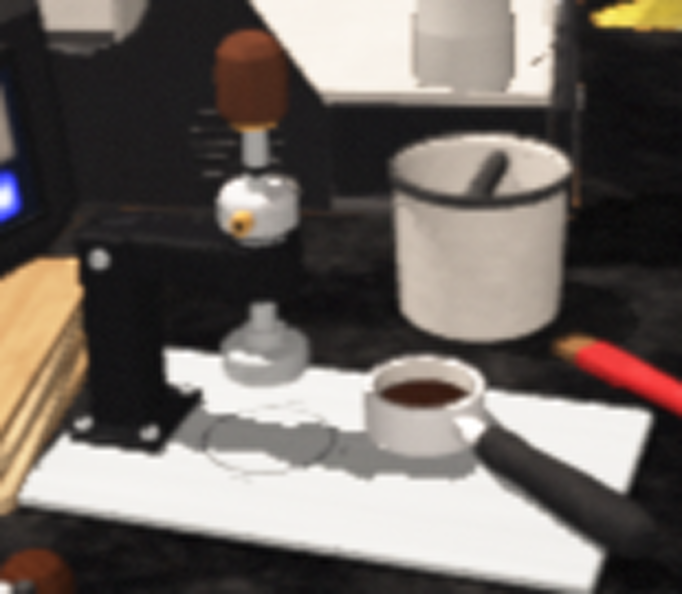

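```bash
cat > h.py <<'E'
import numpy as np, cv2
from scipy.optimize import least_squares
from scipy.spatial.transform import Rotation as R
CAM={}
def cams():
    from plant import snapshot
    for n in("side","top"): CAM[n]=snapshot(n)
    return CAM
def K(c): return np.array([[c["fx"],0,c["cx"]],[0,c["fy"],c["cy"]],[0,0,1]])
def proj(n,P):
    c=CAM[n];T=np.linalg.inv(c["cam_to_world"])
    return cv2.projectPoints(np.atleast_2d(P).astype(float),cv2.Rodrigues(T[:3,:3])[0],T[:3,3],K(c),np.array([c["k1"],0,0,0]))[0][:,0]
def ray(n,uv):
    c=CAM[n];u=cv2.undistortPointsIter(np.array([[uv]],float),K(c),np.array([c["k1"],0,0,0,0]),None,None,(3,50,1e-9))[0,0]
    M=c["cam_to_world"];d=M[:3,:3]@[*u,1];return M[:3,3],d
def onz(n,uv,z):
    o,d=ray(n,uv);return o+d*(z-o[2])/d[2]
def tri(a,b):
    (o1,d1),(o2,d2)=ray("top",a),ray("side",b)
    s=np.linalg.lstsq(np.c_[d1,-d2],o2-o1,rcond=None)[0];p,q=o1+s[0]*d1,o2+s[1]*d2
    return (p+q)/2,np.linalg.norm(p-q)
T=lambda x,y:((x+.5)/4.5-.5+250,(y+.5)/4.5-.5+145)
S=lambda x,y:((x+.5)/4.4-.5+200,(y+.5)/4.4-.5+145)
E
python3 - <<'E'
from h import *
cams()
for nm,a,b in [("knob",T(246,148),S(251,80)),("mouth",T(267,349),S(426,388)),("butt",T(75,535),S(640,525)),("circ",T(231,222),S(270,440)),
  ("c-+",T(32,503),S(600,592)),("c--",T(316,558),S(652,410)),("c++",T(122,33),S(18,500))]:
    p,e=tri(a,b);print(nm,p.round(4),round(e,4))
bed=np.array([[-.21,.095,.012],[-.21,-.095,.012],[.12,-.095,.012],[.12,.095,.012]])
ot=[T(32,503),T(316,558),T(403,78),T(122,33)]; os=[S(600,592),S(652,410),None,S(18,500)]
def pl(p,P): 
    c,s=np.cos(p[2]),np.sin(p[2]);P=np.asarray(P);return np.c_[p[0]+c*P[:,0]-s*P[:,1],p[1]+s*P[:,0]+c*P[:,1],P[:,2]]
def res(v):
    p=v[:3];r=[]
    B=pl(p,bed);k=pl(p,[[0,0,.236]])
    r+=[(proj("top",B-[*v[3:5],0])-ot).ravel()]
    r+=[(proj("side",B[[0,1,3]]-[*v[5:7],0])-[os[0],os[1],os[3]]).ravel()]
    r+=[(proj("top",k-[*v[3:5],0])-T(246,148)).ravel(),(proj("side",k-[*v[5:7],0])-S(251,80)).ravel()]
    r+=[v[3:]/.002*.5]
    return np.concatenate(r)
f=least_squares(res,[.6,-.2,0,0,0,0,0],x_scale=.01,loss="soft_l1");print("stand",f.x.round(4),res(f.x).round(2))
v=f.x
for z,n,uv in[(.041,"top",T(267,349)),(.041,"side",S(426,388)),(.027,"top",T(75,535)),(.027,"side",S(640,525)),(.027,"top",T(140,462))]:
    print(n,z,onz(n,uv,z).round(4)[:2])
E
```

```text
knob [ 0.6324 -0.2173  0.2324] 0.0021
mouth [ 0.5406 -0.2382  0.0378] 0.0025
butt [ 0.42   -0.1115  0.0301] 0.0036
circ [ 0.6307 -0.217   0.0107] 0.0021
c-+ [ 0.4413 -0.0825  0.0075] 0.0063
c-- [ 0.406  -0.2698  0.0113] 0.0003
c++ [ 0.7629 -0.1449  0.0073] 0.0031
stand [ 0.6294 -0.2133 -0.1877 -0.0013  0.0029  0.0013 -0.0029] [ 0.27  0.69  0.21 -0.19 -1.19 -0.14  0.19 -0.98 -0.51 -0.68  0.74  0.75
 -1.77 -0.61 -0.31  0.73  0.8  -0.57 -0.32  0.73  0.32 -0.73]
top 0.041 [ 0.5414 -0.238 ]
side 0.041 [ 0.5388 -0.2319]
top 0.027 [ 0.4219 -0.1116]
side 0.027 [ 0.418  -0.1161]
top 0.027 [ 0.4694 -0.1544]
```

```bash
cat >> h.py <<'E'
def goal(st,pos,ang=None):
    """tool-frame row to reach pos with closing direction at angle ang (deg), pointing down"""
    Rt=R.from_quat(st["eef_rot"]);sh=Rt.inv().apply(np.array(pos)-st["tool_pos"])/.3
    if ang is None: return sh.round(4),None
    a=np.radians(ang);y=np.array([np.cos(a),np.sin(a),0]);z=np.array([0,0,-1.])
    if y@Rt.as_matrix()[:,1]<0:y=-y
    return sh.round(4),((Rt.inv()*R.from_matrix(np.c_[np.cross(y,z),y,z])).as_rotvec()/np.pi).round(4)
E
python3 - <<'E'
from h import *
from plant import *
st=get_state()
for p in[(.38,.33,.203),(.45,.0,.203),(.473,-.167,.203)]:print(goal(st,p,44))
E
```

```text
(array([-0.8723, -0.6492, -0.0025]), array([-3.000e-04,  1.000e-04,  1.573e-01]))
(array([-1.4289e+00, -1.6262e+00, -1.4000e-03]), array([-3.000e-04,  1.000e-04,  1.573e-01]))
(array([-1.6711e+00, -2.1333e+00, -9.0000e-04]), array([-3.000e-04,  1.000e-04,  1.573e-01]))
```

Request:
{"op": "send_rows", "data": {"targets": [[[-0.87,-0.65,0],[0,0,0.157]],[[-0.87,-0.65,0],[0,0,0.157]],[[-0.87,-0.65,0],[0,0,0.157]],[[-0.87,-0.65,0],[0,0,0.157]],[[-0.87,-0.65,0],[0,0,0.157]],[[-0.87,-0.65,0],[0,0,0.157]],[[-0.87,-0.65,0],[0,0,0.157]]], "fingers": 1}}

```text
clock: 1.08
tool_pos: [0.3797, 0.3301, 0.2025]
eef_rot: [0.391, 0.92, 0.0, -0.0]
contact_force: [0.0, 0.5, -0.0]
opening: 1.005
finger_force: 0.0
```

```bash
python3 - <<'E'
from h import *
from plant import *
st=get_state();print(st["q"],st["tool_pos"])
for p in[(.46,.03,.203),(.473,-.167,.203)]:print(goal(st,p,44))
E
```

```text
[-0.7447644   0.52955897 -0.09662818  1.93051747  0.07665685  0.68476732
 -0.12076111] [0.37968702 0.33006752 0.20254547]
(array([-0.906 , -0.5013, -0.0019]), array([ 0.0001, -0.0001, -0.0003]))
(array([-1.4089, -0.9257, -0.0021]), array([ 0.0001, -0.0001, -0.0003]))
```

Request:
{"op": "send_rows", "data": {"targets": [[[-0.9,-0.5,0],[0,0,0]],[[-0.9,-0.5,0],[0,0,0]],[[-0.9,-0.5,0],[0,0,0]],[[-0.9,-0.5,0],[0,0,0]],[[-0.9,-0.5,0],[0,0,0]],[[-0.9,-0.5,0],[0,0,0]],[[-0.9,-0.5,0],[0,0,0]]]}}

```text
clock: 1.95
tool_pos: [0.4593, 0.0347, 0.2025]
eef_rot: [0.389, 0.921, 0.001, -0.0]
contact_force: [0.8, 0.5, -0.1]
opening: 0.996
finger_force: 0.0
```

```bash
python3 - <<'E'
from h import *
from plant import *
st=get_state();print(st["q"],st["tool_pos"])
for p in[(.473,-.167,.203),(.473,-.167,.08)]:print(goal(st,p,44))
E
```

```text
[-0.07810722  0.48074543 -0.14343384  2.04458738  0.11052932  0.62282234
  0.47679289] [0.45933401 0.034697   0.20248834]
(array([-0.5134, -0.4364, -0.0029]), array([ 0.0004, -0.0004,  0.0013]))
(array([-0.5139, -0.437 ,  0.4071]), array([ 0.0004, -0.0004,  0.0013]))
```

Move above the handle, stopping with the tips clear of it, and then look.

Request:
{"op": "send_rows", "data": {"targets": [[[-0.513,-0.436,0],[0,0,0]],[[-0.513,-0.436,0],[0,0,0]],[[-0.513,-0.436,0],[0,0,0]],[[-0.513,-0.436,0],[0,0,0]],[[-0.513,-0.436,0.2],[0,0,0]],[[-0.513,-0.436,0.4],[0,0,0]],[[-0.513,-0.436,0.4],[0,0,0]],[[-0.513,-0.436,0.4],[0,0,0]]]}}

```text
clock: 2.95
tool_pos: [0.4739, -0.1676, 0.0841]
eef_rot: [0.389, 0.921, 0.001, 0.001]
contact_force: [-0.1, -0.4, 0.4]
opening: 1.001
finger_force: 0.0
```

```bash
python3 - <<'E'
from h import *
from plant import *
cams()
st=get_state();print(st["q"],st["tool_pos"])
a=CAM["top"]["img"][150:275,245:340];b=CAM["side"]["img"][165:290,230:365]
f=lambda i:cv2.resize(i,None,fx=3.4,fy=4.4*3.4/4.4,interpolation=cv2.INTER_CUBIC)
cv2.imwrite("pics/both1.png",np.hstack([f(a),f(b)]))
print(proj("top",st["tool_pos"]),proj("side",st["tool_pos"]))
E
```

```text
[ 0.31827152  0.72496959 -0.10935323  2.03885802  0.19434909  0.38215748
  0.82626872] [ 0.47447399 -0.16897982  0.08514657]
[[285.85924777 243.65388467]] [[321.42656779 229.83670297]]
```

View pics/both1.png

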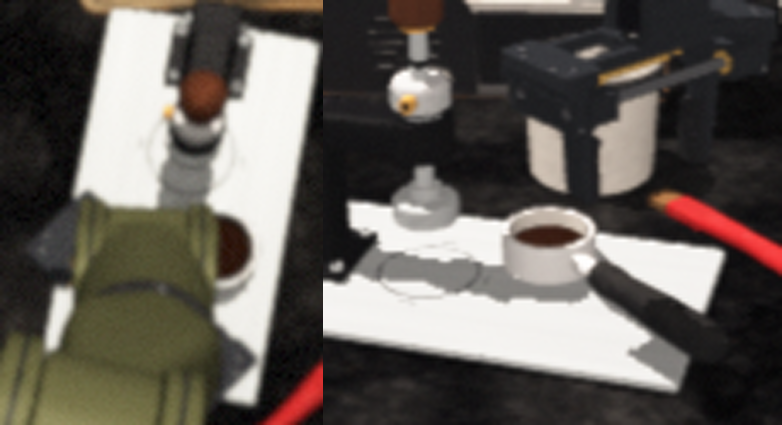

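The hand is over the handle in both views. In the side crop the fingertips, at about (585,195) and (700,160), look higher than the TCP projection at (634,220), so I'll check that against the projected finger tips.

```bash
python3 - <<'E'
from h import *
from plant import *
cams()
st=get_state();Rt=R.from_quat(st["eef_rot"]).as_matrix();p=np.array(st["tool_pos"])
print(p)
for dz in(0,.03):
  for s in(-.053,.053):
    q=proj("side",p+Rt[:,1]*s-dz*Rt[:,2])[0];print(dz,s,(q-[230,165])*3.4+[323,0])
b=CAM["side"]["img"][170:250,290:390]
cv2.imwrite("pics/s2.png",cv2.resize(b,None,fx=7,fy=7,interpolation=cv2.INTER_CUBIC))
E
```

```text
[ 0.47395668 -0.16962034  0.08486031]
0 -0.053 [689.11760289 198.56774111]
0 0.053 [576.69523681 243.60549548]
0.03 -0.053 [690.93386262 160.75782758]
0.03 0.053 [577.12718868 204.01009968]
```

View pics/s2.png

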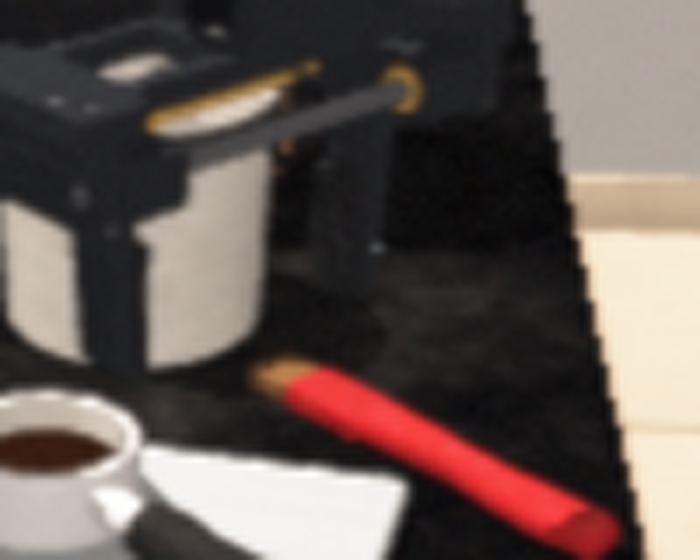

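```bash
cat >> h.py <<'E'
def ascii_mask(n,ref,x0,x1,y0,y1,th=40):
    d=cv2.absdiff(CAM[n]["img"],cv2.imread(ref)).sum(2)[y0:y1,x0:x1]>th
    for i,r in enumerate(d): print(y0+i,"".join(".#"[int(v)] for v in r))
E
python3 - <<'E'
from h import *
cams();ascii_mask("side","pics/side0.png",290,350,205,245,th=25)
E
```

```text
205 ..........#############......................##.............
206 ..........#############.....................................
207 ..........#############.......................######........
208 ..........#############......................######.........
209 ..........############......................................
210 ..........############.......................#..............
211 ..........############........................###...........
212 ..........############......................................
213 ..........############......................................
214 ..........############......................................
215 ..........#############.....................................
216 ..........#############.....................................
217 ...........############.....................................
218 ...........############.....................................
219 ...........############.....................................
220 ...........############.....................................
221 ............###########.................................
[... 799 characters left out ...]
..................................................
235 ............................................................
236 ............................................................
237 ............................................................
238 ............................................................
239 ............................................................
240 ............................................................
241 ............................................................
242 ............................................................
243 ............................................................
244 ............................................................
```

Request:
{"op": "send_rows", "data": {"targets": [[[0,0,0],[0,0,0]],[[0,0,0],[0,0,0]],[[0,0,0],[0,0,0]],[[0,0,0],[0,0,0]],[[0,0,0],[0,0,0]],[[0,0,0],[0,0,0]]], "fingers": 0.36, "newtons": 20}}

```text
clock: 4.0
tool_pos: [0.4722, -0.1695, 0.0824]
eef_rot: [0.39, 0.921, 0.0, -0.0]
contact_force: [0.5, 0.1, 0.2]
opening: 0.363
finger_force: 0.0
```

```bash
python3 - <<'E'
from h import *
from plant import *
cams();st=get_state();Rt=R.from_quat(st["eef_rot"]).as_matrix();p=np.array(st["tool_pos"]);print(p,st["opening"])
for s in(-.02,.02):
    print(s,proj("side",p+Rt[:,1]*s)[0])
ascii_mask("side","pics/side0.png",300,345,215,250,th=25)
E
```

```text
[ 0.4722044  -0.16953383  0.082459  ] 0.36042203524975175
-0.02 [328.52203914 228.27295475]
0.02 [316.07478453 233.32117516]
215 ...........############.....#.#####..........
216 ...........############......................
217 ...........###########.......................
218 ...........###########.......................
219 ............##########.......................
220 ..............########.......................
221 ................#####........................
222 .................#...........................
223 .............................................
224 .............................................
225 .............................................
226 .............................................
227 .............................................
228 .............................................
229 .............................................
230 .............................................
231 .............................................
232 .............................................
233 .............................................
234 .............................................
235 .............................................
236 .............................................
237 .............................................
238 .............................................
239 .............................................
240 .............................................
241 .............................................
242 .............................................
243 .............................................
244 .............................................
245 .............................................
246 .............................................
247 .............................................
248 .............................................
249 .............................................
```

Request:
{"op": "send_rows", "data": {"targets": [[[0,0,0],[0,0,0]],[[0,0,0],[0,0,0]],[[0,0,0],[0,0,0]],[[0,0,0.08],[0,0,0]],[[0,0,0.15],[0,0,0]],[[0,0,0.19],[0,0,0]],[[0,0,0.215],[0,0,0]],[[0,0,0.215],[0,0,0]]], "fingers": 0.85}}

```text
clock: 5.1
tool_pos: [0.4722, -0.1695, 0.0178]
eef_rot: [0.39, 0.921, -0.0, -0.0]
contact_force: [0.0, 0.3, 1.0]
opening: 0.852
finger_force: 0.0
```

```bash
python3 - <<'E'
from h import *
from plant import *
cams();st=get_state();print(st["tool_pos"],st["contact_force"])
b=CAM["side"]["img"][180:280,260:380]
cv2.imwrite("pics/s3.png",cv2.resize(b,None,fx=6,fy=6,interpolation=cv2.INTER_CUBIC))
E
```

```text
[ 0.47251302 -0.16963062  0.01838286] [ 0.21354794 -0.01270675  0.11244697]
```

View pics/s3.png

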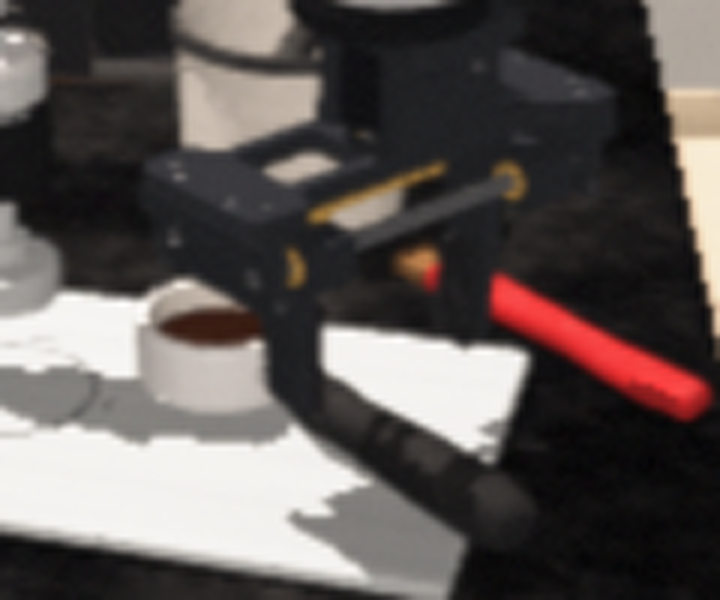

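The side crop shows the front finger meeting the handle near its neck at (295,400) and the rear finger behind it at (465,340). Dark on dark hides the tips, so I'll project the geometry over it.

```bash
python3 - <<'E'
from h import *
from plant import *
cams();st=get_state();Rt=R.from_quat(st["eef_rot"]).as_matrix();p=np.array(st["tool_pos"])
C=lambda P:((proj("side",P)[0]-[260,180])*6+3).round()
for dz in(0,.012):
  for s in(-.037,-.054,.037,.054):print("finger",dz,s,C(p+Rt[:,1]*s+[0,0,dz]))
c=np.array([.540,-.236]);u=np.array([-.695,.719])
for d in(.04,.096,.178):
  for z in(.012,.042):
    for s in(-.014,.014):print("handle",d,z,s,C([*(c+u*d+s*np.array([.719,.695])),z]))
ascii_mask("side","pics/side0.png",298,350,220,265,th=18)
E
```

```text
finger 0 -0.037 [439. 418.]
finger 0 -0.054 [468. 404.]
finger 0 0.037 [304. 478.]
finger 0 0.054 [271. 492.]
finger 0.012 -0.037 [440. 392.]
finger 0.012 -0.054 [469. 379.]
finger 0.012 0.037 [304. 452.]
finger 0.012 0.054 [272. 466.]
handle 0.04 0.012 -0.014 [305. 400.]
handle 0.04 0.012 0.014 [255. 421.]
handle 0.04 0.042 -0.014 [306. 338.]
handle 0.04 0.042 0.014 [255. 358.]
handle 0.096 0.012 -0.014 [396. 453.]
handle 0.096 0.012 0.014 [345. 476.]
handle 0.096 0.042 -0.014 [398. 389.]
handle 0.096 0.042 0.014 [346. 411.]
handle 0.178 0.012 -0.014 [542. 539.]
handle 0.178 0.012 0.014 [490. 565.]
handle 0.178 0.042 -0.014 [546. 472.]
handle 0.178 0.042 0.014 [494. 497.]
220 ########################.#..........##...###........
221 #######################...........####...####.......
222 ...################...............##########........
223 ...#.....####....#####............##########........
224 #..###...######..#####............###########.......
225 ###......####.###...#.............###########.......
226 ########.##########...............###########.......
227 ###############
[... 1446 characters left out ...]
......#####.....
253 ......................#########...........#####.....
254 .....................#########...........#####..#...
255 ......................########........########.#####
256 ........................######.......#######...#####
257 .........................#######....########....####
258 ..........................#######..##########.....##
259 ............................###############........#
260 .....................####.....############.......###
261 ..................#########....##########.........##
262 ................############.....#######............
263 ...............###############....#######...........
264 ...........#....###############....######...........
```

Request:
{"op": "send_rows", "data": {"targets": [[[0,0,0],[0,0,0]],[[0,0,0],[0,0,0]],[[0,0,0],[0,0,0]],[[0,0,0],[0,0,0]],[[0,0,0],[0,0,0]]], "fingers": 0.45, "newtons": 5}}

```text
clock: 5.92
tool_pos: [0.4722, -0.1695, 0.018]
eef_rot: [0.39, 0.921, 0.0, -0.0]
contact_force: [1.3, 0.7, -0.6]
opening: 0.451
finger_force: 0.0
```

```bash
python3 - <<'E'
from h import *
from plant import *
cams();st=get_state();Rt=R.from_quat(st["eef_rot"]).as_matrix();p=np.array(st["tool_pos"]);print(p,st["opening"],st["finger_force"],st["contact_force"])
b=CAM["side"]["img"][180:280,260:380].astype(float)
b=np.clip(255*(b/255)**.45,0,255).astype(np.uint8)
b=cv2.resize(b,None,fx=6,fy=6,interpolation=cv2.INTER_CUBIC)
C=lambda P:tuple(((proj("side",P)[0]-[260,180])*6+3).round().astype(int))
for s in(-.02,0,.02):
  for dz in(0,.019,.064): cv2.circle(b,C(p+Rt[:,1]*s+[0,0,dz]),3,(0,0,255),-1)
cv2.imwrite("pics/s4.png",b)
E
```

```text
[ 0.47222947 -0.16953507  0.01798448] 0.4515355075728244 0.0 [-1.05041116 -0.6586535   0.01986455]
```

View pics/s4.png

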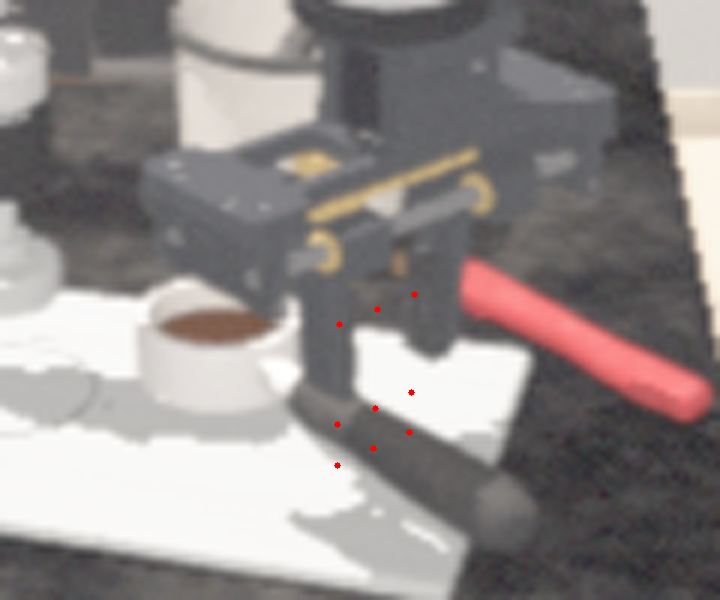

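The brightened crop shows the front finger ending at about (330,395) and the rear one at (430,355), roughly 30 mm above where the reported TCP projects. Probing the bed gently will settle where the tips really are.

Request:
{"op": "send_rows", "data": {"targets": [[[0,0,0],[0,0,0]],[[0,0,0],[0,0,0]],[[0,0,0],[0,0,0]],[[0,0,0.01],[0,0,0]],[[0,0,0.02],[0,0,0]],[[0,0,0.026],[0,0,0]],[[0,0,0.026],[0,0,0]]], "fingers": 0.85}}

```text
clock: 6.9
tool_pos: [0.4721, -0.1694, 0.01]
eef_rot: [0.39, 0.921, 0.0, -0.0]
contact_force: [-0.4, 0.8, 0.5]
opening: 0.846
finger_force: 0.0
```

```bash
python3 - <<'E'
from h import *
from plant import *
cams();st=get_state();p=np.array(st["tool_pos"]);print(p,st["contact_force"],st["moment"],st["joint_torque"])
Rt=R.from_quat(st["eef_rot"]).as_matrix()
for n in("top","side"):
  for dz in(.064,.12):
    print(n,dz,[proj(n,p+Rt@[a,b,-dz])[0].round(1).tolist() for a in(-.037,.037) for b in(-.093,.093)])
ascii_mask("top","pics/top0.png",240,330,195,290,th=40)
E
```

```text
[ 0.4722205  -0.16947418  0.01014442] [ 0.15240333  0.48272194 -0.72117603] [-0.02514371  0.02058887 -0.04619204] [-1.20728585e-02 -4.87775695e+01  6.76839408e-01 -3.95702764e+00
 -6.36660727e-03  6.70527178e-02 -9.16740851e-05]
top 0.064 [[318.1, 258.8], [272.5, 212.9], [299.7, 277.1], [254.1, 230.8]]
top 0.12 [[319.6, 257.5], [272.2, 209.9], [300.5, 276.5], [253.1, 228.4]]
side 0.064 [[339.1, 217.6], [281.8, 240.2], [360.8, 227.9], [302.5, 253.0]]
side 0.12 [[340.0, 197.6], [281.3, 218.5], [362.2, 207.0], [302.6, 230.3]]
195 ..........................................................................................
196 ..........................................................................................
197 ..........................................................................................
198 ..........................................................................................
199 ..........................................................................................
200 ..........................................................................................
2
[... 7753 characters left out ...]
..........#........................
283 ######################################################....................................
284 ######################################################....................................
285 ######################################################....................................
286 ######################################################.....#.....#........................
287 #####################################################.....................................
288 #####################################################.....................................
289 #####################################################...#.................................
```

The top view confirms the hand's x and y: its corners are at (319,257) and (271,210), as projected. There was no contact at a reported z of 0.010, below the bed top, so the real tips sit about 33 mm higher than reported. I'll keep descending in small, force-checked steps.

Request:
{"op": "send_rows", "data": {"targets": [[[0,0,0.02],[0,0,0]],[[0,0,0.04],[0,0,0]],[[0,0,0.06],[0,0,0]],[[0,0,0.06],[0,0,0]]]}}

```text
clock: 7.5
tool_pos: [0.4718, -0.1694, -0.0084]
eef_rot: [0.39, 0.921, -0.0, -0.001]
contact_force: [-0.0, 0.6, -0.9]
opening: 0.849
finger_force: 0.0
```

```bash
python3 - <<'E'
from h import *
from plant import *
cams();st=get_state();p=np.array(st["tool_pos"]);print(p,st["contact_force"])
b=CAM["side"]["img"][180:280,260:380].astype(float)
b=np.clip(255*(b/255)**.45,0,255).astype(np.uint8)
b=cv2.resize(b,None,fx=6,fy=6,interpolation=cv2.INTER_CUBIC)
cv2.imwrite("pics/s5.png",b)
E
```

```text
[ 0.47213116 -0.16949256 -0.00795131] [-0.03680873 -0.12576013  0.19094069]
```

View pics/s5.png

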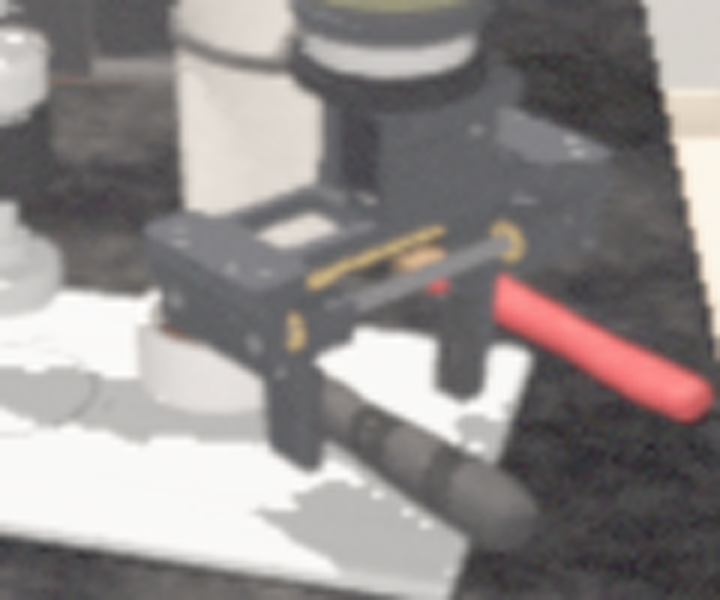

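The front finger (tip at (297,465)) is now beyond the handle and the rear one (tip at (462,393)) behind it, so they straddle it with tips about 27 mm up. I'll go 9 mm lower and close.

Request:
{"op": "send_rows", "data": {"targets": [[[0,0,0.015],[0,0,0]],[[0,0,0.03],[0,0,0]],[[0,0,0.03],[0,0,0]]]}}

```text
clock: 7.98
tool_pos: [0.472, -0.1694, -0.0172]
eef_rot: [0.39, 0.921, -0.0, -0.0]
contact_force: [-0.5, -0.3, -0.0]
opening: 0.846
finger_force: 0.0
```

Request:
{"op": "send_rows", "data": {"targets": [[[0,0,0],[0,0,0]],[[0,0,0],[0,0,0]],[[0,0,0],[0,0,0]],[[0,0,0],[0,0,0]],[[0,0,0],[0,0,0]],[[0,0,0],[0,0,0]],[[0,0,0],[0,0,0]],[[0,0,0],[0,0,0]]], "fingers": 0.2, "newtons": 25}}

```text
clock: 8.98
tool_pos: [0.4725, -0.1691, -0.0168]
eef_rot: [0.39, 0.921, 0.0, 0.0]
contact_force: [1.0, 2.2, 0.9]
opening: 0.29
finger_force: 25.0
```

Request:
{"op": "send_rows", "data": {"targets": [[[-0.01,0.02,0],[0,0,0]],[[-0.03,0.05,0],[0,0,0]],[[-0.055,0.09,0],[0,0,0]],[[-0.08,0.13,0],[0,0,0]],[[-0.105,0.17,0],[0,0,0]],[[-0.13,0.21,0],[0,0,0]],[[-0.15,0.245,0],[0,0,0]],[[-0.162,0.265,0],[0,0,0]],[[-0.162,0.265,0],[0,0,0]],[[-0.162,0.265,0],[0,0,0]]]}}

```text
clock: 10.22
tool_pos: [0.5595, -0.1512, -0.0167]
eef_rot: [0.392, 0.92, -0.002, -0.003]
contact_force: [-5.4, -0.4, 7.5]
opening: 0.291
finger_force: 24.9
```

```bash
python3 - <<'E'
from h import *
from plant import *
cams();st=get_state();print(st["tool_pos"],st["opening"],st["contact_force"])
for n,(x0,x1,y0,y1) in{"top":(285,330,175,235),"side":(235,330,190,265)}.items():
    cv2.imwrite(f"pics/{n}6.png",CAM[n]["img"])
a=CAM["side"]["img"][185:260,230:330].astype(float);a=(255*(a/255)**.6).astype(np.uint8)
cv2.imwrite("pics/s6.png",cv2.resize(a,None,fx=7.5,fy=7.5,interpolation=cv2.INTER_CUBIC))
E
```

```text
[ 0.55947924 -0.15123235 -0.01668413] 0.29447971013090235 [-6.06883511 -0.35023047  6.67057089]
```

Request:
{"op": "send_rows", "data": {"targets": [[[-0.002,0.007,0],[0,0,0]],[[-0.003,0.014,0],[0,0,0]],[[-0.003,0.014,0],[0,0,0]],[[-0.003,0.014,0],[0,0,0]]]}}

```text
clock: 10.82
tool_pos: [0.562, -0.15, -0.0167]
eef_rot: [0.392, 0.92, -0.003, -0.003]
contact_force: [-6.6, -2.7, 7.9]
opening: 0.292
finger_force: 24.9
```

Request:
{"op": "send_rows", "data": {"targets": [[[0,0,0],[0,0,0]],[[0,0,0],[0,0,0]],[[0,0,0],[0,0,0]],[[0,0,0],[0,0,0]],[[0,0,-0.1],[0,0,0]],[[0,0,-0.25],[0,0,0]],[[0.15,0,-0.45],[0,0,0]],[[0.3,0,-0.65],[0,0,0]],[[0.4,0,-0.85],[0,0,0]],[[0.4,0,-1.0],[0,0,0]],[[0.4,0,-1.0],[0,0,0]]], "fingers": 0.85}}

```text
clock: 12.2
tool_pos: [0.4853, -0.0598, 0.2872]
eef_rot: [0.39, 0.921, 0.002, 0.004]
contact_force: [-0.5, -0.1, 0.5]
opening: 0.85
finger_force: 0.0
```

```bash
python3 - <<'E'
from h import *
from plant import *
cams();st=get_state();print(st["tool_pos"],st["q"],st["contact_force"])
f=lambda i,k:cv2.resize(i,None,fx=k,fy=k,interpolation=cv2.INTER_CUBIC)
a=CAM["top"]["img"][165:240,280:325];b=CAM["side"]["img"][188:263,235:295]
cv2.imwrite("pics/both7.png",np.hstack([f(a,7.5),f(b,7.5)]))
for n in CAM: cv2.imwrite(f"pics/{n}7.png",CAM[n]["img"])
E
```

```text
[ 0.48395038 -0.06059883  0.28418932] [ 0.13068761  0.4011304  -0.14773582  1.85784517  0.07461405  0.88510114
  0.71646293] [-0.70053185  0.19887174 -1.13070867]
```

View pics/both7.png

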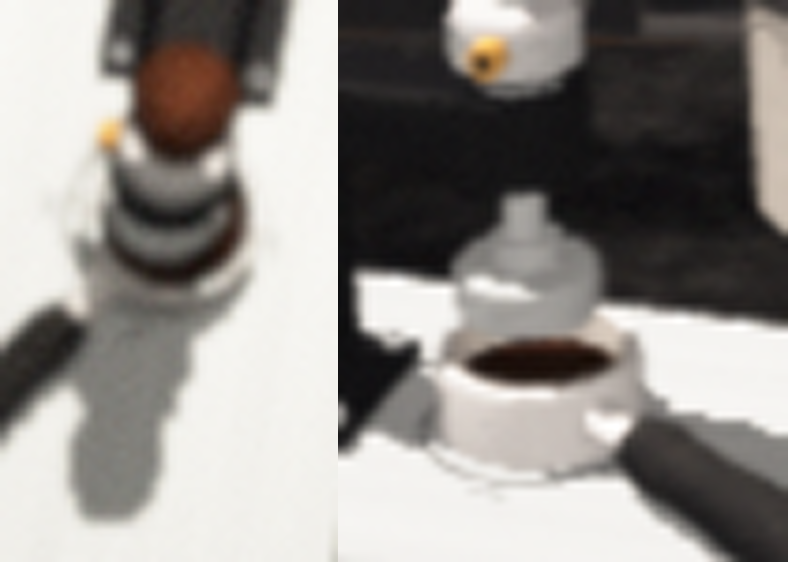

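The top crop shows the ring's mouth centred near (171,210), with the axis expected at about (163,204). In the side crop the mouth centre is (542,352) and the piston centre (528,·), so the ring is a few mm short in both views. I'll quantify that.

```bash
python3 - <<'E'
from h import *
cams()
A=lambda x,y:((x+.5)/7.5-.5+280,(y+.5)/7.5-.5+165); B=lambda x,y:((x-338+.5)/7.5-.5+235,(y+.5)/7.5-.5+188)
print("top mouth",onz("top",A(171,210),.041),"circ",onz("top",T(231,222),.012),"knob",onz("top",T(246,148),.236),"pist?",onz("top",A(170,195),.062))
print("side mouth",onz("side",B(542,352),.041),"circ",onz("side",S(270,440),.012),"knob",onz("side",S(251,80),.236))
print("orig mouth top/side",onz("top",T(267,349),.041),onz("side",S(426,388),.041))
# side: column check of axis
for z in(.041,.06,.236): print(z,proj("side",[.631,-.2165,z]),proj("top",[.631,-.2165,z]))
print("piston px",B(528,285))
# image registration of ring (side view) start -> now
g0=cv2.imread("pics/side0.png");g1=CAM["side"]["img"]
t=g0[236:250,283:305];r=cv2.matchTemplate(g1[220:262,240:290],t,cv2.TM_CCOEFF_NORMED);print(cv2.minMaxLoc(r))
t=g0[228:250,282:310];r=cv2.matchTemplate(g1[215:262,235:295],t,cv2.TM_CCOEFF_NORMED);m=cv2.minMaxLoc(r);print(m[1],m[3][0]+235-282,m[3][1]+215-228)
E
```

```text
top mouth [ 0.63015191 -0.21998638  0.041     ] circ [ 0.63152327 -0.21689056  0.012     ] knob [ 0.63263063 -0.21707496  0.236     ] pist? [ 0.63208129 -0.21877027  0.062     ]
side mouth [ 0.62623597 -0.21583842  0.041     ] circ [ 0.6292076  -0.21453175  0.012     ] knob [ 0.6293039  -0.20616119  0.236     ]
orig mouth top/side [ 0.54140895 -0.23800319  0.041     ] [ 0.5388274  -0.23187628  0.041     ]
0.041 [[259.96358435 234.30740758]] [[301.18786139 192.29507663]]
0.06 [[259.66494033 227.69754583]] [[301.43758586 191.0661887 ]]
0.236 [[256.67872324 161.39231807]] [[304.06778852 178.11255007]]
piston px (259.9, 225.56666666666666)
(-0.4862082898616791, 0.6410845518112183, (8, 7), (8, 17))
0.728994607925415 -35 2
```

```bash
cat > ext.py <<'E'
from h import *
def prof(img,rows,x0,x1,k=8):
    a=img[rows[0]:rows[1],x0:x1].astype(float).mean(0).mean(1); print(rows,x0,a.round().astype(int).tolist())
E
python3 - <<'E'
from ext import *
g0=cv2.imread("pics/side0.png");g1=cv2.imread("pics/side7.png")
print("orig coffee rows");[prof(g0,(r,r+1),280,316) for r in(232,233,234,235,236)]
print("now");[prof(g1,(r,r+1),244,284) for r in(234,235,236,237,238)]
print("piston");[prof(g1,(r,r+1),244,280) for r in(224,226,228)]
t0=cv2.imread("pics/top0.png");t1=cv2.imread("pics/top7.png")
print("top orig cols row221-224");[prof(t0,(r,r+1),292,326) for r in(221,222,223)]
print("top now");[prof(t1,(r,r+1),284,320) for r in(196,198,200,201,202)]
for c in(305,309,312):print(c,t0[210:240,c].mean(1).round().astype(int).tolist())
for c in(296,300,304,308):print(c,t1[185:215,c].mean(1).round().astype(int).tolist())
E
```

```text
orig coffee rows
(232, 233) 280 [243, 242, 242, 242, 209, 141, 138, 140, 117, 94, 76, 60, 49, 44, 43, 40, 40, 41, 43, 44, 51, 61, 81, 126, 170, 190, 194, 188, 232, 219, 121, 61, 54, 52, 50, 47]
(233, 234) 280 [243, 242, 235, 240, 213, 140, 116, 84, 57, 45, 40, 37, 36, 36, 35, 36, 35, 35, 35, 34, 33, 33, 38, 52, 80, 132, 171, 189, 235, 221, 149, 140, 126, 110, 95, 71]
(234, 235) 280 [244, 242, 213, 172, 155, 126, 85, 48, 39, 38, 36, 35, 35, 35, 36, 35, 36, 35, 36, 35, 33, 34, 33, 34, 43, 72, 128, 190, 222, 202, 219, 243, 235, 219, 197, 165]
(235, 236) 280 [244, 242, 210, 157, 156, 149, 115, 78, 55, 43, 40, 38, 37, 35, 36, 33, 34, 33, 36, 37, 36, 39, 43, 57, 97, 152, 198, 212, 193, 170, 220, 241, 242, 240, 239, 238]
(236, 237) 280 [242, 240, 208, 158, 160, 165, 157, 140, 114, 86, 71, 60, 52, 45, 45, 42, 39, 42, 46, 51, 57, 83, 110, 138, 199, 239, 232, 195, 170, 164, 220, 240, 241, 242, 242, 242]
now
(234, 235) 244 [54, 83, 205, 233, 202, 147, 132, 137, 140, 140, 116, 75, 57, 49, 42, 37, 36, 37, 37, 37, 38, 37, 35, 47, 60, 81, 126, 168, 162, 142, 147, 201, 237, 244, 244, 245, 245, 244, 
[... 3091 characters left out ...]
 [241, 236, 218, 144, 67, 32, 25, 28, 27, 28, 29, 28, 27, 28, 30, 26, 24, 30, 30, 28, 42, 98, 170, 203, 168, 127, 122, 138, 174, 221]
296 [177, 140, 99, 76, 62, 47, 44, 51, 79, 100, 103, 92, 72, 47, 45, 70, 98, 116, 112, 103, 97, 102, 116, 122, 112, 119, 124, 125, 124, 125]
300 [78, 105, 127, 131, 121, 107, 81, 53, 30, 29, 65, 104, 116, 99, 69, 36, 27, 54, 88, 107, 97, 93, 103, 111, 118, 124, 127, 126, 129, 126]
304 [36, 66, 103, 128, 128, 118, 94, 63, 37, 23, 63, 98, 109, 89, 58, 33, 23, 44, 85, 113, 105, 100, 108, 122, 127, 131, 137, 139, 138, 138]
308 [160, 210, 215, 177, 122, 82, 54, 57, 80, 87, 90, 69, 47, 28, 29, 58, 121, 176, 179, 140, 117, 128, 153, 198, 230, 239, 243, 244, 243, 243]
```

Profile measurements put the ring about 3.4 mm short in x and 1.7 mm in y. I'll regrip and nudge it so the measured TCP ends at about (0.5654, -0.1483).

Request:
{"op": "send_rows", "data": {"targets": [[[0,0,0.1],[0,0,0]],[[-0.2,0,0.3],[0,0,0]],[[-0.4,0,0.5],[0,0,0]],[[-0.4,0,0.7],[0,0,0]],[[-0.4,0,0.85],[0,0,0]],[[-0.4,0,0.94],[0,0,0]],[[-0.4,0,0.975],[0,0,0]],[[-0.4,0,1.0],[0,0,0]],[[-0.4,0,1.0],[0,0,0]]]}}

```text
clock: 13.52
tool_pos: [0.5673, -0.1469, -0.0161]
eef_rot: [0.39, 0.921, 0.0, 0.001]
contact_force: [0.2, -0.2, 0.4]
opening: 0.852
finger_force: 0.0
```

Request:
{"op": "send_rows", "data": {"targets": [[[0,0,0],[0,0,0]],[[0,0,0],[0,0,0]],[[0,0,0],[0,0,0]],[[0,0,0],[0,0,0]],[[0,0,0],[0,0,0]],[[0,0,0],[0,0,0]],[[0,0,0],[0,0,0]],[[0,0,0],[0,0,0]]], "fingers": 0.2, "newtons": 25}}

```text
clock: 14.52
tool_pos: [0.5654, -0.148, -0.0168]
eef_rot: [0.391, 0.92, -0.001, -0.001]
contact_force: [-4.4, -2.9, 4.2]
opening: 0.291
finger_force: 25.0
```

Request:
{"op": "send_rows", "data": {"targets": [[[0,0,0],[0,0,0]],[[0,0,0],[0,0,0]],[[0,0,0],[0,0,0]],[[0,0,0],[0,0,0]],[[0,0,-0.1],[0,0,0]],[[0,0,-0.25],[0,0,0]],[[0.15,0,-0.45],[0,0,0]],[[0.3,0,-0.65],[0,0,0]],[[0.4,0,-0.85],[0,0,0]],[[0.4,0,-1.0],[0,0,0]],[[0.4,0,-1.0],[0,0,0]]], "fingers": 0.85}}

```text
clock: 15.9
tool_pos: [0.4853, -0.0598, 0.2873]
eef_rot: [0.39, 0.921, 0.002, 0.004]
contact_force: [0.3, 0.5, -0.6]
opening: 0.849
finger_force: 0.0
```

```bash
python3 - <<'E'
from ext import *
cams();g1=CAM["side"]["img"];t1=CAM["top"]["img"]
for n in CAM: cv2.imwrite(f"pics/{n}8.png",CAM[n]["img"])
[prof(g1,(r,r+1),244,284) for r in(234,235,236,237,238)]
[prof(t1,(r,r+1),284,320) for r in(194,195,196,198,200)]
for c in(300,302,304):print(c,t1[185:215,c].mean(1).round().astype(int).tolist())
E
```

```text
(234, 235) 244 [54, 82, 203, 218, 168, 134, 135, 144, 146, 142, 117, 80, 63, 55, 45, 42, 40, 38, 40, 39, 38, 41, 50, 59, 83, 128, 172, 181, 154, 147, 183, 231, 244, 244, 245, 244, 244, 244, 244, 244]
(235, 236) 244 [32, 84, 193, 204, 158, 129, 132, 133, 107, 68, 41, 27, 22, 23, 20, 23, 20, 19, 19, 22, 21, 20, 19, 20, 25, 47, 99, 157, 156, 144, 157, 222, 242, 243, 244, 244, 244, 244, 245, 245]
(236, 237) 244 [43, 90, 149, 166, 174, 172, 148, 103, 51, 27, 17, 18, 20, 20, 18, 19, 20, 15, 16, 19, 18, 18, 19, 18, 19, 24, 50, 105, 138, 146, 155, 219, 241, 242, 242, 243, 243, 243, 243, 243]
(237, 238) 244 [79, 125, 194, 201, 229, 240, 210, 130, 70, 37, 27, 23, 19, 19, 16, 18, 18, 19, 20, 18, 19, 19, 24, 35, 41, 60, 88, 127, 151, 156, 160, 222, 242, 243, 243, 243, 243, 243, 243, 243]
(238, 239) 244 [108, 128, 144, 167, 219, 242, 242, 224, 174, 122, 89, 63, 44, 37, 34, 35, 34, 35, 32, 33, 39, 45, 63, 90, 106, 135, 157, 167, 169, 161, 161, 223, 242, 243, 243, 243, 243, 243, 243, 243]
(194, 195) 284 [241, 239, 238, 234, 224, 223, 211, 203, 183, 126, 89, 96, 96, 80, 56, 41, 31, 30, 22, 27, 27, 3
[... 517 characters left out ...]
93, 100, 102, 103, 98, 92, 81, 58, 39, 30, 43, 94, 153, 197, 215, 232, 237, 236, 241, 243, 242]
(200, 201) 284 [242, 242, 240, 241, 237, 219, 175, 159, 163, 144, 117, 95, 73, 50, 32, 32, 39, 34, 39, 35, 31, 26, 30, 53, 90, 146, 186, 187, 188, 211, 236, 242, 241, 243, 242, 243]
300 [78, 107, 129, 131, 124, 106, 81, 53, 30, 31, 63, 103, 114, 100, 69, 39, 29, 70, 105, 110, 96, 97, 105, 115, 118, 123, 128, 128, 130, 126]
302 [36, 70, 108, 128, 129, 119, 100, 66, 37, 22, 51, 93, 109, 103, 72, 39, 26, 53, 88, 105, 98, 91, 102, 119, 123, 127, 128, 122, 127, 123]
304 [38, 64, 102, 129, 133, 119, 92, 64, 40, 27, 61, 99, 110, 92, 58, 31, 30, 67, 97, 108, 97, 93, 112, 127, 131, 133, 136, 134, 137, 139]
```

```bash
python3 - <<'E'
from h import *
cams()
print(tri((308.4,222.2),(295.6,234.2)),tri((301.2,193.45),(261.0,236.1)))
for z in(.033,.037): print(onz("top",(308.4,222.2),z)[:2],onz("top",(301.2,193.45),z)[:2])
from plant import *
print(get_state()["tool_pos"])
E
```

```text
(array([ 0.54180953, -0.23676747,  0.03423286]), np.float64(0.0008491298809701725)) (array([ 0.62853094, -0.21669736,  0.03579128]), np.float64(5.146479563426143e-05))
[ 0.54240429 -0.23683322] [ 0.62903656 -0.21681488]
[ 0.5418645  -0.23661596] [ 0.62827456 -0.21664897]
[ 0.48262809 -0.06099648  0.28190802]
```

Request:
{"op": "send_rows", "data": {"targets": [[[0,0,0.1],[0,0,0]],[[-0.2,0,0.3],[0,0,0]],[[-0.4,0,0.5],[0,0,0]],[[-0.4,0,0.7],[0,0,0]],[[-0.4,0,0.85],[0,0,0]],[[-0.4,0,0.94],[0,0,0]],[[-0.4,0,0.975],[0,0,0]],[[-0.4,0,1.0],[0,0,0]],[[-0.4,0,1.0],[0,0,0]]]}}

```text
clock: 17.23
tool_pos: [0.5673, -0.1469, -0.0161]
eef_rot: [0.39, 0.921, 0.0, 0.001]
contact_force: [-0.0, 0.7, 0.5]
opening: 0.853
finger_force: 0.0
```

Request:
{"op": "send_rows", "data": {"targets": [[[0,0,0],[0,0,0]],[[0,0,0],[0,0,0]],[[0,0,0],[0,0,0]],[[0,0,0],[0,0,0]],[[0,0,0],[0,0,0]],[[0,0,0],[0,0,0]],[[0,0,0],[0,0,0]],[[0,0,0],[0,0,0]]], "fingers": 0.2, "newtons": 25}}

```text
clock: 18.23
tool_pos: [0.5661, -0.1474, -0.0168]
eef_rot: [0.391, 0.921, -0.0, -0.0]
contact_force: [-2.8, -0.9, 3.7]
opening: 0.287
finger_force: 25.0
```

Request:
{"op": "send_rows", "data": {"targets": [[[-0.004,0.002,0],[0,0,0]],[[-0.008,0.004,0],[0,0,0]],[[-0.008,0.004,0],[0,0,0]],[[-0.008,0.004,0],[0,0,0]]]}}

```text
clock: 18.73
tool_pos: [0.5661, -0.1473, -0.0169]
eef_rot: [0.39, 0.921, -0.001, -0.003]
contact_force: [-7.4, -0.1, 7.8]
opening: 0.295
finger_force: 24.9
```

Request:
{"op": "send_rows", "data": {"targets": [[[-0.005,0.004,0],[0,0,0]],[[-0.01,0.007,0],[0,0,0]],[[-0.01,0.007,0],[0,0,0]],[[-0.01,0.007,0],[0,0,0]]]}}

```text
clock: 19.23
tool_pos: [0.5681, -0.1476, -0.0169]
eef_rot: [0.39, 0.921, -0.001, -0.004]
contact_force: [-8.3, 1.3, 11.0]
opening: 0.292
finger_force: 24.9
```

```bash
cat > meas.py <<'E'
from ext import *
cams();g1=CAM["side"]["img"]
[prof(g1,(r,r+1),244,284) for r in(235,236,237,238)]
E
python3 meas.py
```

```text
(235, 236) 244 [47, 56, 42, 33, 33, 35, 37, 38, 38, 37, 40, 44, 44, 42, 39, 36, 34, 35, 35, 33, 34, 36, 37, 39, 39, 53, 103, 114, 82, 54, 48, 49, 48, 44, 40, 35, 34, 36, 50, 138]
(236, 237) 244 [53, 60, 46, 33, 31, 33, 33, 35, 38, 37, 38, 36, 36, 36, 34, 34, 35, 33, 30, 31, 31, 35, 37, 39, 47, 61, 95, 102, 97, 76, 45, 38, 39, 35, 35, 35, 35, 35, 58, 158]
(237, 238) 244 [45, 54, 46, 32, 32, 35, 33, 35, 33, 35, 37, 36, 36, 36, 36, 34, 33, 34, 27, 21, 29, 34, 37, 44, 65, 77, 80, 77, 91, 87, 65, 40, 36, 35, 33, 35, 36, 34, 47, 109]
(238, 239) 244 [35, 38, 37, 32, 32, 32, 33, 37, 34, 34, 35, 37, 36, 34, 36, 34, 34, 36, 29, 27, 35, 42, 47, 56, 66, 69, 72, 75, 86, 105, 81, 42, 35, 35, 35, 33, 35, 36, 40, 55]
```

Request:
{"op": "send_rows", "data": {"targets": [[[0,0,0],[0,0,0]],[[0,0,0],[0,0,0]],[[0,0,0],[0,0,0]],[[0,0,0],[0,0,0]],[[0,0,-0.1],[0,0,0]],[[0,0,-0.25],[0,0,0]],[[0.15,0,-0.45],[0,0,0]],[[0.3,0,-0.65],[0,0,0]],[[0.4,0,-0.85],[0,0,0]],[[0.4,0,-1.0],[0,0,0]],[[0.4,0,-1.0],[0,0,0]]], "fingers": 0.85}}

```text
clock: 20.7
tool_pos: [0.4915, -0.0614, 0.2873]
eef_rot: [0.39, 0.921, 0.002, 0.004]
contact_force: [0.4, -0.3, 1.1]
opening: 0.849
finger_force: 0.0
```

```bash
cat > meas.py <<'E'
from ext import *
cams();g1=CAM["side"]["img"];t1=CAM["top"]["img"]
[prof(g1,(r,r+1),244,284) for r in(234,235,236,237,238)]
[prof(t1,(r,r+1),284,320) for r in(194,196,198,200)]
for c in(300,302,304):print(c,t1[185:215,c].mean(1).round().astype(int).tolist())
E
python3 meas.py
```

```text
(234, 235) 244 [54, 65, 142, 158, 135, 137, 145, 145, 143, 116, 81, 66, 57, 46, 41, 42, 39, 39, 39, 39, 42, 48, 60, 81, 128, 170, 167, 140, 145, 182, 231, 244, 245, 245, 245, 245, 244, 244, 244, 244]
(235, 236) 244 [32, 68, 136, 148, 129, 134, 133, 107, 68, 40, 27, 22, 22, 21, 19, 20, 21, 21, 19, 21, 21, 20, 19, 24, 45, 92, 134, 140, 141, 157, 223, 242, 243, 244, 244, 244, 244, 244, 244, 245]
(236, 237) 244 [40, 84, 132, 170, 171, 147, 103, 52, 26, 18, 21, 19, 20, 18, 19, 17, 20, 20, 19, 19, 18, 19, 20, 20, 24, 48, 99, 137, 147, 153, 221, 241, 243, 243, 243, 242, 243, 243, 243, 243]
(237, 238) 244 [78, 116, 153, 226, 240, 210, 132, 71, 37, 26, 24, 17, 21, 19, 19, 20, 16, 19, 21, 20, 19, 24, 36, 43, 60, 87, 128, 152, 155, 159, 221, 241, 243, 243, 243, 243, 243, 243, 242, 243]
(238, 239) 244 [108, 129, 154, 216, 243, 243, 225, 174, 115, 84, 63, 44, 37, 34, 35, 33, 34, 34, 38, 44, 45, 62, 91, 106, 134, 156, 167, 168, 161, 161, 222, 242, 243, 244, 243, 243, 243, 243, 243, 243]
(194, 195) 284 [241, 240, 239, 232, 219, 209, 186, 192, 186, 131, 87, 98, 99, 80, 60, 36, 36, 24, 26, 31, 29, 34
[... 345 characters left out ...]
 103, 102, 100, 93, 76, 61, 40, 44, 81, 135, 183, 202, 216, 234, 239, 235, 239, 243, 243]
(200, 201) 284 [242, 242, 242, 240, 236, 223, 202, 206, 201, 165, 128, 112, 95, 74, 55, 44, 44, 44, 42, 39, 39, 40, 65, 108, 156, 182, 191, 171, 184, 227, 240, 242, 242, 242, 243, 243]
300 [78, 106, 125, 130, 121, 105, 81, 49, 28, 36, 67, 102, 117, 101, 73, 44, 62, 92, 110, 102, 98, 106, 106, 113, 118, 122, 127, 127, 128, 129]
302 [37, 68, 108, 128, 133, 117, 95, 66, 37, 26, 56, 92, 108, 102, 74, 42, 52, 84, 110, 104, 98, 99, 107, 119, 125, 123, 126, 127, 124, 123]
304 [34, 64, 106, 125, 132, 118, 95, 65, 37, 29, 62, 100, 110, 93, 59, 39, 56, 90, 109, 102, 97, 98, 112, 123, 137, 134, 136, 135, 135, 143]
```

The ring is now centred: the side mouth column is 259.8 px against 260.05 for the axis, and the top row is 192.6 against 192.6. Next I'll shut the fingers and go over the knob.

```bash
python3 - <<'E'
from h import *
from plant import *
for i in range(3): 
    snapshot("top");st=get_state();print(st["tool_pos"],goal(st,(.6315,-.2168,.265)),goal(st,(.6315,-.2168,.265),44))
E
```

```text
[ 0.48932238 -0.06253442  0.28272625] (array([-0.6991, -0.0167,  0.059 ]), None) (array([-0.6991, -0.0167,  0.059 ]), array([-0.0001, -0.    ,  0.0002]))
[ 0.48880439 -0.06263319  0.28190719] (array([-0.7002, -0.015 ,  0.0553]), None) (array([-0.7002, -0.015 ,  0.0553]), array([-0.0005, -0.0005,  0.0001]))
[ 0.48859341 -0.06265184  0.28151457] (array([-0.7006, -0.0143,  0.0534]), None) (array([-0.7006, -0.0143,  0.0534]), array([-0.0007, -0.0007,  0.0001]))
```

Request:
{"op": "send_rows", "data": {"targets": [[[-0.15,0,0],[0,0,0]],[[-0.3,0,0],[0,0,0]],[[-0.45,-0.01,0],[0,0,0]],[[-0.6,-0.015,0],[0,0,0]],[[-0.7,-0.015,0],[0,0,0]],[[-0.7,-0.015,0],[0,0,0]],[[-0.7,-0.015,0.05],[0,0,0]],[[-0.7,-0.015,0.1],[0,0,0]],[[-0.7,-0.015,0.13],[0,0,0]],[[-0.7,-0.015,0.13],[0,0,0]],[[-0.7,-0.015,0.13],[0,0,0]]], "fingers": 0, "newtons": 20}}

```text
clock: 22.32
tool_pos: [0.6325, -0.2163, 0.2447]
eef_rot: [0.39, 0.921, 0.0, 0.0]
contact_force: [0.9, -0.0, 0.4]
opening: 0.005
finger_force: 0.0
```

```bash
python3 - <<'E'
from h import *
from plant import *
for i in range(2):
    cams();st=get_state();print(st["tool_pos"],st["contact_force"],st["opening"],goal(st,(.6315,-.2168,.23),44))
ascii_mask("side","pics/side8.png",235,285,125,185,th=45)
p=st["tool_pos"];print(proj("side",p),proj("side",[p[0],p[1],p[2]+.035]),proj("side",[.6315,-.2168,.259]))
E
```

```text
[ 0.63265547 -0.21641257  0.24485386] [-0.71291265 -0.45301939  0.31314385] 0.008604622414285867 (array([ 0.0018, -0.0037,  0.0495]), array([0.0002, 0.0003, 0.0003]))
[ 0.63256092 -0.21642772  0.24472401] [-0.4630133  -0.42699476  0.0243197 ] 0.0047880257120582245 (array([ 0.0016, -0.0034,  0.0491]), array([0.0002, 0.0003, 0.0003]))
125 ..............################....................
126 ..............################....................
127 ...............##############.....................
128 ...............##############.....................
129 ...............##############.....................
130 ...............##############.....................
131 ...............##############.....................
132 ...............##############.....................
133 ..............###############.....................
134 ...............##############.....................
135 ...............##############.....................
136 ...............##############.....................
137 ...............##############.....................
138 ................#############.................
[... 1924 characters left out ...]
.....
174 ..................................................
175 ..................................................
176 ..................................................
177 ..................................................
178 ..................................................
179 ..................................................
180 ..................................................
181 ..................................................
182 ..................................................
183 ..................................................
184 ..................................................
[[255.85915682 157.84643833]] [[255.19948149 143.36339487]] [[256.06711255 151.95102922]]
```

Request:
{"op": "send_rows", "data": {"targets": [[[0.001,-0.003,0.03],[0,0,0]],[[0.001,-0.003,0.055],[0,0,0]],[[0.001,-0.003,0.065],[0,0,0]],[[0.001,-0.003,0.075],[0,0,0]],[[0.001,-0.003,0.08],[0,0,0]],[[0.001,-0.003,0.08],[0,0,0]]]}}

```text
clock: 23.28
tool_pos: [0.6312, -0.2167, 0.2217]
eef_rot: [0.39, 0.921, 0.0, 0.0]
contact_force: [-4.0, 1.0, 8.7]
opening: 0.008
finger_force: 4.0
```

Request:
{"op": "send_rows", "data": {"targets": [[[0,0,0.008],[0,0,0]],[[0,0,0.016],[0,0,0]],[[0,0,0.024],[0,0,0]],[[0,0,0.032],[0,0,0]],[[0,0,0.036],[0,0,0]],[[0,0,0.036],[0,0,0]]]}}

```text
clock: 24.02
tool_pos: [0.6312, -0.2167, 0.2114]
eef_rot: [0.39, 0.921, 0.0, 0.0]
contact_force: [-4.3, 1.7, 10.1]
opening: 0.004
finger_force: 5.2
```

```bash
python3 - <<'E'
from h import *
from plant import *
for i in range(3):
    snapshot("side");st=get_state();print(st["tool_pos"].round(4) if hasattr(st["tool_pos"],"round") else st["tool_pos"],st["contact_force"])
E
```

```text
[ 0.6312 -0.2166  0.2114] [-4.14122752  1.46502279  9.93803138]
[ 0.6312 -0.2167  0.2114] [-4.84863909  1.15752706  9.61513758]
[ 0.6312 -0.2167  0.2113] [-4.60837391  1.43064483 11.5649287 ]
```

Request:
{"op": "send_rows", "data": {"targets": [[[0,0,0.005],[0,0,0]],[[0,0,0.01],[0,0,0]],[[0,0,0.01],[0,0,0]]]}}

```text
clock: 24.55
tool_pos: [0.6312, -0.2167, 0.2084]
eef_rot: [0.39, 0.921, 0.0, 0.0]
contact_force: [-3.8, 1.7, 10.5]
opening: 0.008
finger_force: 5.2
```

Request:
{"op": "send_rows", "data": {"targets": [[[0,0,0.0033],[0,0,0]],[[0,0,0.0033],[0,0,0]],[[0,0,0.0033],[0,0,0]]]}}

```text
clock: 24.92
tool_pos: [0.6312, -0.2167, 0.2075]
eef_rot: [0.39, 0.921, 0.0, 0.0]
contact_force: [-4.3, 1.4, 11.6]
opening: 0.005
finger_force: 5.6
```

Request:
{"op": "send_rows", "data": {"targets": [[[0,0,0.0033],[0,0,0]],[[0,0,0.0033],[0,0,0]],[[0,0,0.0033],[0,0,0]]]}}

```text
clock: 25.3
tool_pos: [0.6312, -0.2167, 0.2066]
eef_rot: [0.39, 0.921, 0.0, 0.0]
contact_force: [-4.6, 0.7, 10.7]
opening: 0.006
finger_force: 5.7
```

Request:
{"op": "send_rows", "data": {"targets": [[[0,0,0.0033],[0,0,0]],[[0,0,0.0033],[0,0,0]],[[0,0,0.0033],[0,0,0]]]}}

```text
clock: 25.68
tool_pos: [0.6312, -0.2167, 0.2056]
eef_rot: [0.39, 0.921, 0.0, 0.0]
contact_force: [-4.6, 1.2, 11.7]
opening: 0.005
finger_force: 5.7
```

Request:
{"op": "send_rows", "data": {"targets": [[[0,0,0.003],[0,0,0]],[[0,0,0.003],[0,0,0]],[[0,0,0.003],[0,0,0]]]}}

```text
clock: 26.05
tool_pos: [0.6313, -0.2167, 0.2045]
eef_rot: [0.39, 0.921, 0.0, 0.0]
contact_force: [-4.6, 1.4, 10.6]
opening: 0.005
finger_force: 5.3
```

Request:
{"op": "send_rows", "data": {"targets": [[[0,0,0.003],[0,0,0]],[[0,0,0.003],[0,0,0]],[[0,0,0.003],[0,0,0]]]}}

```text
clock: 26.42
tool_pos: [0.6312, -0.2167, 0.2036]
eef_rot: [0.39, 0.921, 0.0, 0.0]
contact_force: [-3.1, 1.6, 10.9]
opening: 0.007
finger_force: 5.3
```

Request:
{"op": "send_rows", "data": {"targets": [[[0,0,0.002],[0,0,0]],[[0,0,0.002],[0,0,0]],[[0,0,0.002],[0,0,0]]]}}

```text
clock: 26.8
tool_pos: [0.6313, -0.2167, 0.2032]
eef_rot: [0.39, 0.921, 0.0, 0.0]
contact_force: [-4.7, 1.8, 11.5]
opening: 0.006
finger_force: 5.7
```

Request:
{"op": "send_rows", "data": {"targets": [[[0,0,0.002],[0,0,0]],[[0,0,0.002],[0,0,0]],[[0,0,0.002],[0,0,0]]]}}

```text
clock: 27.18
tool_pos: [0.6313, -0.2167, 0.2027]
eef_rot: [0.39, 0.921, 0.0, 0.0]
contact_force: [-4.5, 1.5, 11.9]
opening: 0.001
finger_force: 6.0
```

```bash
cat > avg.py <<'E'
from plant import *
import numpy as np
a=[]
for i in range(6): snapshot("side");s=get_state();a.append([s["tool_pos"][2]*1e3,s["contact_force"][2],s["finger_force"],s["clock"]])
print(np.mean(a,0).round(2))
E
python3 avg.py
```

```text
[202.69  11.92   5.98  27.35]
```

Request:
{"op": "send_rows", "data": {"targets": [[[0,0,0.002],[0,0,0]],[[0,0,0.002],[0,0,0]]]}}

```text
clock: 27.72
tool_pos: [0.6312, -0.2167, 0.2019]
eef_rot: [0.39, 0.921, 0.0, 0.0]
contact_force: [-4.8, 2.5, 10.7]
opening: 0.008
finger_force: 5.5
```

```bash
python3 avg.py
```

```text
[201.91  10.79   5.52  27.9 ]
```

Request:
{"op": "send_rows", "data": {"targets": [[[0,0,0.002],[0,0,0]],[[0,0,0.002],[0,0,0]]]}}

```text
clock: 28.28
tool_pos: [0.6313, -0.2167, 0.2015]
eef_rot: [0.39, 0.921, 0.0, 0.0]
contact_force: [-4.6, 1.5, 12.5]
opening: 0.005
finger_force: 6.0
```

```bash
python3 avg.py
```

```text
[201.52  11.75   6.03  28.45]
```

Request:
{"op": "send_rows", "data": {"targets": [[[0,0,0.002],[0,0,0]],[[0,0,0.002],[0,0,0]]]}}

```text
clock: 28.82
tool_pos: [0.6313, -0.2167, 0.2011]
eef_rot: [0.39, 0.921, 0.0, 0.0]
contact_force: [-5.7, 1.3, 13.3]
opening: 0.005
finger_force: 6.5
```

Request:
{"op": "send_rows", "data": {"targets": [[[0,0,0.002],[0,0,0]],[[0,0,0.002],[0,0,0]]]}}

```text
clock: 29.08
tool_pos: [0.6313, -0.2167, 0.2006]
eef_rot: [0.39, 0.921, 0.0, 0.0]
contact_force: [-5.0, 1.6, 12.9]
opening: 0.003
finger_force: 6.7
```

Request:
{"op": "send_rows", "data": {"targets": [[[0,0,0.002],[0,0,0]],[[0,0,0.002],[0,0,0]]]}}

```text
clock: 29.32
tool_pos: [0.6313, -0.2167, 0.2001]
eef_rot: [0.39, 0.921, 0.0, 0.0]
contact_force: [-4.9, 1.1, 13.2]
opening: 0.003
finger_force: 6.9
```

Request:
{"op": "send_rows", "data": {"targets": [[[0,0,0.002],[0,0,0]],[[0,0,0.002],[0,0,0]]]}}

```text
clock: 29.58
tool_pos: [0.6313, -0.2167, 0.1996]
eef_rot: [0.39, 0.921, 0.0, 0.001]
contact_force: [-5.6, 2.9, 14.5]
opening: 0.004
finger_force: 7.3
```

```bash
python3 avg.py
```

```text
[199.62  14.7    7.3   29.75]
```

```bash
python3 - <<'E'
from ext import *
from plant import get_state
cams();g1=CAM["side"]["img"];g0=cv2.imread("pics/side8.png");cv2.imwrite("pics/side9.png",g1)
print(get_state()["moment"],get_state()["contact_force"])
[prof(g1,(r,r+1),244,284) for r in(234,236,238,242)]
print("col of knob/collar/piston over rows, x=253,257,261: initial / now")
for c in(253,260):
    for g in(g0,g1): print(c,g[150:200,c].mean(1).round().astype(int).tolist())
for g in(g0,g1): print("red-blue",(g[148:180,255,2].astype(int)-g[148:180,255,0]).tolist())
for c in(253,258,263):
    for g in(g0,g1): print("p",c,g[210:240,c].mean(1).round().astype(int).tolist())
E
```

```text
[3.68561188e-01 1.28382594e+00 9.49599073e-04] [-6.60477489  1.70183609 14.96230771]
(234, 235) 244 [54, 64, 142, 157, 134, 135, 139, 163, 200, 227, 236, 236, 236, 236, 237, 235, 205, 171, 158, 143, 139, 144, 147, 145, 136, 132, 162, 155, 151, 184, 231, 244, 245, 245, 245, 245, 244, 244, 244, 244]
(236, 237) 244 [41, 83, 134, 174, 168, 144, 116, 121, 157, 171, 173, 175, 175, 175, 177, 175, 171, 168, 163, 160, 156, 152, 150, 143, 135, 118, 120, 140, 149, 155, 220, 242, 242, 242, 243, 242, 243, 243, 243, 243]
(238, 239) 244 [108, 129, 154, 219, 244, 244, 220, 174, 168, 173, 169, 165, 159, 156, 156, 157, 159, 161, 162, 160, 159, 154, 151, 150, 155, 162, 168, 169, 161, 161, 223, 243, 244, 243, 243, 243, 244, 243, 243, 243]
(242, 243) 244 [130, 129, 143, 186, 209, 213, 213, 213, 213, 209, 208, 209, 209, 206, 201, 201, 202, 200, 196, 194, 191, 193, 205, 215, 220, 212, 196, 180, 159, 146, 119, 101, 130, 157, 211, 235, 236, 236, 236, 236]
col of knob/collar/piston over rows, x=253,257,261: initial / now
253 [29, 34, 58, 83, 86, 87, 87, 82, 72, 58, 57, 56, 54, 51, 51, 49, 51, 49, 49, 50, 49, 
[... 1231 characters left out ...]
, 26, 25, 25, 23, 22, 19, 17, 17, 15, 22, 77, 189, 236, 205, 140, 128, 127, 136, 175, 227, 186, 171, 169, 173, 214]
p 258 [20, 22, 25, 54, 124, 156, 158, 158, 157, 156, 145, 155, 157, 155, 148, 167, 234, 222, 171, 156, 156, 158, 150, 108, 45, 20, 18, 16, 34, 126]
p 258 [21, 20, 23, 54, 123, 155, 159, 156, 156, 157, 156, 154, 155, 153, 151, 152, 151, 147, 138, 146, 155, 154, 149, 168, 237, 233, 177, 158, 156, 179]
p 263 [20, 21, 21, 21, 34, 35, 39, 69, 123, 130, 139, 143, 143, 141, 132, 129, 139, 157, 156, 157, 155, 156, 147, 88, 39, 22, 19, 18, 33, 105]
p 263 [21, 21, 22, 25, 33, 35, 36, 36, 39, 42, 48, 50, 52, 55, 57, 77, 119, 131, 135, 146, 147, 144, 134, 131, 143, 175, 160, 158, 160, 191]
```

```bash
python3 - <<'E'
from ext import *
cams();g=cv2.imread("pics/side8.png")
a=np.array([.6313,-.2167]);d=np.array([-.108,.905]);d/=np.linalg.norm(d)
P=lambda r,z:proj("side",[*(a+d*r),z])[0].round(2)
print("groove front .182",P(.007,.182),"knob bot front",P(.012,.212),P(.02,.212),"piston",P(0,.058))
for h in(.154,.156,.158,.160,.162):print(h,"backtop",P(-.0215,h+.01),"fronttop",P(.0215,h+.01),"frontbot",P(.0215,h-.01))
for c in(256,257,258,259,260,261):print(c,g[170:204,c].mean(1).round().astype(int).tolist())
E
```

```text
groove front .182 [257.4  183.79] knob bot front [256.76 172.69] [256.59 173.85] piston [259.59 228.36]
0.154 backtop [258.24 186.38] fronttop [257.43 193.04] frontbot [257.78 200.72]
0.156 backtop [258.2  185.62] fronttop [257.4  192.27] frontbot [257.75 199.96]
0.158 backtop [258.17 184.87] fronttop [257.36 191.49] frontbot [257.71 199.2 ]
0.16 backtop [258.14 184.12] fronttop [257.32 190.71] frontbot [257.68 198.43]
0.162 backtop [258.1  183.36] fronttop [257.29 189.93] frontbot [257.64 197.67]
256 [50, 51, 53, 81, 134, 150, 149, 150, 150, 151, 150, 143, 115, 55, 87, 164, 180, 194, 216, 243, 247, 236, 209, 188, 155, 128, 126, 139, 143, 101, 92, 36, 28, 22]
257 [50, 49, 52, 82, 139, 159, 160, 160, 161, 160, 159, 156, 139, 60, 55, 120, 161, 169, 192, 240, 247, 237, 207, 179, 155, 139, 142, 156, 152, 98, 95, 44, 26, 22]
258 [48, 47, 51, 84, 138, 158, 159, 161, 159, 160, 159, 157, 138, 53, 46, 108, 157, 163, 186, 237, 247, 236, 204, 178, 168, 163, 163, 169, 157, 100, 95, 42, 24, 22]
259 [47, 46, 52, 86, 132, 146, 149, 149, 150, 152, 150, 149, 128, 47, 60, 134, 157, 161, 172, 217, 243, 221, 194, 179, 172, 170, 170, 168, 152, 105, 85, 32, 22, 22]
260 [47, 48, 54, 82, 94, 97, 101, 108, 112, 113, 118, 116, 88, 43, 77, 155, 161, 151, 151, 168, 214, 203, 184, 171, 166, 169, 169, 163, 143, 107, 83, 31, 22, 21]
261 [46, 46, 57, 89, 55, 41, 43, 59, 58, 59, 72, 83, 51, 41, 83, 152, 215, 155, 143, 147, 166, 187, 176, 166, 163, 166, 167, 162, 142, 102, 68, 26, 23, 21]
```

Request:
{"op": "send_rows", "data": {"targets": [[[0,0,-0.002],[0,0,0]],[[0,0,-0.002],[0,0,0]]]}}

```text
clock: 30.32
tool_pos: [0.6313, -0.2167, 0.1998]
eef_rot: [0.39, 0.921, 0.0, 0.0]
contact_force: [-5.5, 1.7, 12.8]
opening: 0.007
finger_force: 6.2
```

Request:
{"op": "send_rows", "data": {"targets": [[[0,0,-0.002],[0,0,0]],[[0,0,-0.002],[0,0,0]]]}}

```text
clock: 30.58
tool_pos: [0.6313, -0.2166, 0.2]
eef_rot: [0.39, 0.921, 0.0, 0.0]
contact_force: [-4.7, 0.6, 10.2]
opening: 0.006
finger_force: 5.2
```

Request:
{"op": "send_rows", "data": {"targets": [[[0,0,-0.002],[0,0,0]],[[0,0,-0.002],[0,0,0]]]}}

```text
clock: 30.82
tool_pos: [0.6312, -0.2166, 0.2003]
eef_rot: [0.39, 0.921, 0.0, 0.0]
contact_force: [-4.6, 2.0, 9.2]
opening: 0.007
finger_force: 4.7
```

Request:
{"op": "send_rows", "data": {"targets": [[[0,0,-0.002],[0,0,0]],[[0,0,-0.002],[0,0,0]]]}}

```text
clock: 31.08
tool_pos: [0.6312, -0.2167, 0.2009]
eef_rot: [0.39, 0.921, 0.0, 0.0]
contact_force: [-3.5, 0.6, 8.8]
opening: 0.004
finger_force: 4.5
```

Request:
{"op": "send_rows", "data": {"targets": [[[0,0,-0.002],[0,0,0]],[[0,0,-0.002],[0,0,0]]]}}

```text
clock: 31.32
tool_pos: [0.6312, -0.2167, 0.2014]
eef_rot: [0.39, 0.921, 0.0, 0.0]
contact_force: [-4.2, 0.7, 7.8]
opening: 0.007
finger_force: 4.4
```

Request:
{"op": "send_rows", "data": {"targets": [[[0,0,-0.002],[0,0,0]],[[0,0,-0.002],[0,0,0]]]}}

```text
clock: 31.58
tool_pos: [0.6312, -0.2167, 0.2019]
eef_rot: [0.39, 0.921, 0.0, 0.0]
contact_force: [-3.6, 0.8, 7.8]
opening: 0.004
finger_force: 4.0
```

Request:
{"op": "send_rows", "data": {"targets": [[[0,0,-0.002],[0,0,0]],[[0,0,-0.002],[0,0,0]]]}}

```text
clock: 31.82
tool_pos: [0.6312, -0.2166, 0.2022]
eef_rot: [0.39, 0.921, 0.0, 0.0]
contact_force: [-3.6, 0.4, 7.0]
opening: 0.007
finger_force: 3.3
```

Request:
{"op": "send_rows", "data": {"targets": [[[0,0,-0.002],[0,0,0]],[[0,0,-0.002],[0,0,0]]]}}

```text
clock: 32.08
tool_pos: [0.6312, -0.2167, 0.2025]
eef_rot: [0.39, 0.921, 0.0, -0.0]
contact_force: [-3.1, 1.9, 6.2]
opening: 0.005
finger_force: 3.2
```

Request:
{"op": "send_rows", "data": {"targets": [[[0,0,-0.002],[0,0,0]],[[0,0,-0.002],[0,0,0]]]}}

```text
clock: 32.33
tool_pos: [0.6312, -0.2166, 0.2026]
eef_rot: [0.39, 0.921, 0.0, -0.0]
contact_force: [-3.2, 1.4, 5.5]
opening: 0.008
finger_force: 2.9
```

Request:
{"op": "send_rows", "data": {"targets": [[[0,0,-0.002],[0,0,0]],[[0,0,-0.002],[0,0,0]]]}}

```text
clock: 32.58
tool_pos: [0.6313, -0.2167, 0.2028]
eef_rot: [0.39, 0.921, 0.0, -0.0]
contact_force: [-3.7, 1.1, 4.1]
opening: 0.007
finger_force: 2.0
```

Request:
{"op": "send_rows", "data": {"targets": [[[0,0,-0.002],[0,0,0]],[[0,0,-0.002],[0,0,0]]]}}

```text
clock: 32.83
tool_pos: [0.6316, -0.2168, 0.2032]
eef_rot: [0.39, 0.921, 0.0, 0.0]
contact_force: [-0.7, 0.7, 1.7]
opening: 0.007
finger_force: 0.8
```

Request:
{"op": "send_rows", "data": {"targets": [[[0,0,-0.002],[0,0,0]],[[0,0,-0.002],[0,0,0]]]}}

```text
clock: 33.08
tool_pos: [0.6317, -0.2168, 0.2039]
eef_rot: [0.39, 0.921, 0.0, 0.0]
contact_force: [-0.1, 1.2, -0.3]
opening: 0.003
finger_force: 0.0
```

Request:
{"op": "send_rows", "data": {"targets": [[[0,0,-0.003],[0,0,0]],[[0,0,-0.003],[0,0,0]]]}}

```text
clock: 33.33
tool_pos: [0.6315, -0.2168, 0.205]
eef_rot: [0.39, 0.921, 0.0, 0.0]
contact_force: [0.6, -0.8, 0.0]
opening: 0.009
finger_force: 0.0
```

Request:
{"op": "send_rows", "data": {"targets": [[[0,0,-0.003],[0,0,0]],[[0,0,-0.003],[0,0,0]]]}}

```text
clock: 33.58
tool_pos: [0.6315, -0.2167, 0.2059]
eef_rot: [0.39, 0.921, 0.0, 0.0]
contact_force: [-0.0, -0.0, 0.7]
opening: 0.008
finger_force: 0.0
```

Request:
{"op": "send_rows", "data": {"targets": [[[0,0,-0.004],[0,0,0]],[[0,0,-0.004],[0,0,0]]]}}

```text
clock: 33.83
tool_pos: [0.6315, -0.2168, 0.2072]
eef_rot: [0.39, 0.921, 0.0, 0.0]
contact_force: [0.3, -0.3, -0.9]
opening: 0.004
finger_force: 0.0
```

Request:
{"op": "send_rows", "data": {"targets": [[[0,0,-0.004],[0,0,0]],[[0,0,-0.004],[0,0,0]]]}}

```text
clock: 34.08
tool_pos: [0.6315, -0.2168, 0.2083]
eef_rot: [0.39, 0.921, 0.0, 0.0]
contact_force: [0.6, 0.2, -0.2]
opening: 0.005
finger_force: 0.0
```

```bash
python3 - <<'E'
from ext import *
from plant import get_state
for i in range(4):
    cams();g1=CAM["side"]["img"];s=get_state()
    print(s["clock"],s["contact_force"][2],g1[160:186,260].mean(1).round().astype(int).tolist())
cv2.imwrite("pics/side10.png",g1)
[prof(g1,(r,r+1),244,284) for r in(234,236,238,242)]
print(g1[222:240,258].mean(1).round().astype(int).tolist())
E
```

```text
34.175 -0.668016481947367 [37, 45, 48, 50, 49, 50, 50, 49, 50, 49, 49, 49, 49, 49, 49, 48, 49, 48, 47, 48, 56, 88, 115, 125, 134, 152]
34.275 -0.6668078826546966 [38, 45, 48, 51, 51, 50, 49, 50, 50, 49, 50, 49, 49, 49, 49, 48, 48, 49, 47, 48, 55, 89, 115, 127, 133, 152]
34.375 -0.36247491768772444 [37, 43, 49, 51, 50, 51, 50, 49, 50, 50, 49, 47, 48, 50, 49, 49, 48, 47, 47, 49, 54, 89, 116, 125, 134, 153]
34.475 0.027753128126156566 [38, 42, 49, 50, 50, 50, 50, 49, 49, 51, 49, 49, 49, 50, 49, 47, 48, 47, 48, 46, 54, 88, 116, 126, 133, 152]
(234, 235) 244 [55, 64, 143, 159, 137, 135, 138, 159, 176, 182, 191, 197, 210, 217, 224, 227, 224, 216, 197, 170, 157, 153, 149, 144, 135, 132, 164, 158, 147, 183, 232, 244, 245, 245, 245, 245, 244, 244, 244, 244]
(236, 237) 244 [40, 86, 134, 171, 172, 148, 113, 113, 151, 167, 166, 162, 159, 157, 155, 155, 157, 158, 158, 157, 154, 150, 148, 140, 127, 97, 110, 136, 147, 155, 220, 241, 243, 242, 242, 242, 243, 243, 243, 243]
(238, 239) 244 [108, 130, 161, 219, 243, 243, 226, 176, 136, 147, 161, 160, 159, 160, 160, 161, 161, 163, 161, 160, 157, 152, 147, 147, 152, 159, 168, 168, 161, 162, 223, 242, 244, 244, 243, 243, 243, 243, 244, 243]
(242, 243) 244 [128, 130, 142, 185, 209, 214, 214, 213, 214, 210, 209, 211, 208, 207, 203, 201, 202, 200, 198, 193, 192, 193, 206, 214, 220, 214, 199, 184, 164, 145, 118, 99, 116, 150, 212, 234, 236, 236, 235, 237]
[154, 154, 152, 153, 148, 140, 154, 157, 155, 146, 169, 235, 224, 173, 155, 155, 160, 180]
```

Request:
{"op": "send_rows", "data": {"targets": [[[0,0,0.006],[0,0,0]],[[0,0,0.012],[0,0,0]],[[0,0,0.014],[0,0,0]],[[0,0,0.014],[0,0,0]]]}}

```text
clock: 34.98
tool_pos: [0.6314, -0.2167, 0.2039]
eef_rot: [0.39, 0.921, 0.0, -0.0]
contact_force: [-0.3, -0.1, 0.7]
opening: 0.002
finger_force: 0.0
```

Request:
{"op": "send_rows", "data": {"targets": [[[0,0,0.002],[0,0,0]],[[0,0,0.002],[0,0,0]]]}}

```text
clock: 35.22
tool_pos: [0.6315, -0.2167, 0.2035]
eef_rot: [0.39, 0.921, 0.0, 0.0]
contact_force: [-0.2, -0.5, 0.4]
opening: 0.002
finger_force: 0.1
```

Request:
{"op": "send_rows", "data": {"targets": [[[0,0,0.002],[0,0,0]],[[0,0,0.002],[0,0,0]]]}}

```text
clock: 35.48
tool_pos: [0.6315, -0.2168, 0.2032]
eef_rot: [0.39, 0.921, 0.0, 0.0]
contact_force: [-0.1, 0.7, 3.0]
opening: 0.007
finger_force: 1.2
```

Request:
{"op": "send_rows", "data": {"targets": [[[0,0,0.002],[0,0,0]],[[0,0,0.002],[0,0,0]]]}}

```text
clock: 35.72
tool_pos: [0.6316, -0.2168, 0.2029]
eef_rot: [0.39, 0.921, 0.0, 0.0]
contact_force: [-1.7, 0.5, 5.5]
opening: 0.004
finger_force: 2.5
```

Request:
{"op": "send_rows", "data": {"targets": [[[0,0,0.002],[0,0,0]],[[0,0,0.002],[0,0,0]]]}}

```text
clock: 35.98
tool_pos: [0.6316, -0.2168, 0.2026]
eef_rot: [0.39, 0.921, 0.0, 0.0]
contact_force: [-1.3, 1.0, 7.5]
opening: 0.005
finger_force: 3.3
```

Request:
{"op": "send_rows", "data": {"targets": [[[0,0,0.002],[0,0,0]],[[0,0,0.002],[0,0,0]]]}}

```text
clock: 36.22
tool_pos: [0.6317, -0.2168, 0.2023]
eef_rot: [0.39, 0.921, 0.0, 0.001]
contact_force: [-2.4, 1.8, 7.8]
opening: 0.003
finger_force: 4.2
```

Request:
{"op": "send_rows", "data": {"targets": [[[0,0,0.002],[0,0,0]],[[0,0,0.002],[0,0,0]]]}}

```text
clock: 36.48
tool_pos: [0.6317, -0.2168, 0.202]
eef_rot: [0.39, 0.921, 0.0, 0.001]
contact_force: [-3.4, 1.2, 9.8]
opening: 0.001
finger_force: 4.8
```

```bash
cat > kb.py <<'E'
from h import *
from plant import get_state
a=[];b=[]
for i in range(4):
    cams();g=CAM["side"]["img"].astype(float);a.append(g[:,258:261].mean((1,2)));s=get_state();b.append([s["tool_pos"][2]*1e3,s["contact_force"][2],s["finger_force"]])
a=np.mean(a,0)
def cross(lo,hi,th):
    for r in range(lo,hi):
        if a[r]<th<=a[r+1]: return r+(th-a[r])/(a[r+1]-a[r])
print("z,F,ff",np.mean(b,0).round(2),"knobbot",cross(170,188,85),"piston edge",cross(228,238,190),"clock",s["clock"])
E
cat > kbf.py <<'E'
from h import *
for n in("side8","side9","side10"):
    a=cv2.imread(f"pics/{n}.png").astype(float)[:,258:261].mean((1,2))
    def cross(lo,hi,th):
        for r in range(lo,hi):
            if a[r]<th<=a[r+1]: return r+(th-a[r])/(a[r+1]-a[r])
    print(n,cross(170,188,85),cross(222,238,190),a[178:190].round(),a[230:238].round())
E
python3 kb.py; python3 kbf.py
```

```text
z,F,ff [202.03  10.02   4.82] knobbot 181.12226847034339 piston edge 232.71253333333334 clock 36.875
side8 173.0239520958084 225.83218390804598 [140. 142. 142. 141. 118.  48.  61. 132. 159. 158. 170. 207.] [158. 158. 149. 102.  42.  21.  19.  18.]
side9 182.15208333333334 233.43738977072312 [ 48.  49.  48.  51.  77. 130. 150. 157. 154. 154. 152. 145.] [158. 158. 152. 162. 225. 229. 174. 157.]
side10 180.84709480122325 232.32608695652175 [ 48.  48.  54.  91. 131. 146. 150. 157. 154. 152. 152. 147.] [157. 148. 168. 235. 225. 170. 156. 157.]
```

Request:
{"op": "send_rows", "data": {"targets": [[[0,0,0.002],[0,0,0]],[[0,0,0.004],[0,0,0]],[[0,0,0.005],[0,0,0]],[[0,0,0.005],[0,0,0]]]}}

```text
clock: 37.38
tool_pos: [0.6317, -0.2168, 0.2009]
eef_rot: [0.39, 0.921, 0.0, 0.001]
contact_force: [-3.0, 1.7, 11.9]
opening: 0.005
finger_force: 5.7
```

```bash
python3 kb.py
```

```text
z,F,ff [200.88  11.57   5.72] knobbot 181.6254851228978 piston edge 233.31525423728814 clock 37.775
```

```bash
python3 -c "
from plant import *
print(finish_job())"
```

```text
the job is handed in; nothing more can be done
None
```

I slid the portafilter along the bed until its basket sat centred under the piston to about 1 mm, and handed the job in at about 38 s with the knob held down at my best estimate of the notch (22.2 mm of travel, 11.6 N). The click was faint: the push dipped only slightly, so I placed the notch at about 22.3 mm from the forces pressing down and easing back, and from the collar's height in the image. I first overshot it by about 1.2 mm (short of the 2 mm jump-out), then let go briefly and pressed again; when I let go, the plunger stayed down, contrary to the description, and I could not explain why.

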